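# Raise the dust hood window to its marker

## Robot

A 6-joint arm with a two-finger parallel gripper is mounted at the origin on the work surface. World frame = base frame: x ahead of the robot, y to its left, z up, the work surface at z = 0. Lengths are in m, angles in rad, forces in N, time in s.
With the tool pointing down it reaches from about 0.4 to 0.825 m from the base axis. Payload 7 kg.
Tool frame: the origin (TCP) lies at the very end of the fingers, on their centre line; the grasp point (between the pads) lies 19 mm behind it; x points along the fingers, y is the direction in which the jaws open and shut, and the axes are right-handed (so a half turn about x gives the same grasp; the last joint's range is limited). The gripper opens to 88 mm and grips with 3 to 60 N. Pads are 19 mm wide; open, the fingers measure 130 mm over their backs; the gripper's body (78 mm by 193 mm) begins 47 mm behind the grasp point.
Start: joints at [1.476, 0.359, 0.012, 0, -1.224, -0.288], TCP at [0.252, 0.626, 0.205] pointing down, gripper open.
Joint ranges: [-3.07, 3.07], [-1.43, 2.12], [-1.02, 1.25], [-3.03, 1.67], [-3.05, -0], [-3.03, 3.03]. Speed limits (rad/s): [2.39, 2.39, 3.01, 3.14, 3.14, 3.14].

## Interface

Orientations are given as [roll, pitch, yaw] about the fixed x, y, z axes, in that order (R = Rz(yaw) Ry(pitch) Rx(roll)).
In Python, from station import arm, cams gives the robot as it stands. The module is installed in compiled form; this text tells all that it offers.
- The arm moves only by the tool carry_out, never from a script. Its argument "deltas" is a list of rows, each a list of 6 numbers: the shift along the tool's x, y, z in units of 0.04 m (1.0 is 0.04 m), then the turn, a rotation vector about the tool's x, y, z in units of 4 degrees (1.0 is 4 degrees). In form: [[tx, ty, tz, ax, ay, az], ...]. A call has 1 to 5 rows; each row shifts and turns the pose as measured when the row begins, along the tool's axes as they then stand; what a row does not reach is not made up. A row lasts 1/10 s, in which the tool goes at most 50 mm and 8.59 degrees, less where a joint would pass 70% of its speed; a pose out of reach is approached as far as the arm can. A call with a number of a shift or a turn outside -1 to 1 is refused whole. A call with a gripper value outside its range is refused whole. "hand" is the closure, from 0 (fully open) to 1 (shut), set as the call begins (left out, the last holds). The fingers move at their own pace and stop on an object; "newtons" is the grip in N (left out, the last holds). Time passes only in rows, so rows that do not move let the fingers close. It gives the time, the measured TCP pose, the force and the opening at its end, in the units of the state.
- arm.get_state(): the state, without advancing time (a new reading comes with each control period).
- cams.grab_frame(name): name is "scene" or "top" or "wrist"; returns a dict with "pixels" (480x640x3 uint8, red, green, blue), "fx", "fy", "cx", "cy" (pixels), "T" (4x4, takes a point from camera to world coordinates); the wrist camera has in their place "hand_eye" (4x4, takes a point from camera to tool coordinates, whose origin is the TCP and whose axes are the tool frame's). Camera axes: x right, y up, looking along -z (the intrinsics and any distortion apply to the point x, -y, -z); pixel columns grow to the right and rows downward; lengths in m; the calibration is good to about 2 mm. A picture is of the moment at which its call begins: read the wrist's pose just before it. There is no depth.
- arm.job_done(): hands the job in, once; it reports no verdict.
The state is a dict: "t": time; "q": joint angles; "qd": joint speeds; "joint_efforts": joint torques, N m; "eef_pos": TCP position; "ee_rot": TCP orientation; "force": force on the tool from outside, world axes, zero at the start; "moment": the same for the moment, N m; "width": finger opening in m.
Only numpy, scipy, OpenCV 4.12 (cv2) and the standard library are available. Lean on these libraries where they do the work, as an engineer would, in place of code of your own. Each camera call takes 0.05 s, during which the arm holds its last target.

## Task

Push the sloping window of the dust hood up with your fingertips from beneath its lip until the lip is level with the marker clip on the side rail, then take your hand away and leave the window standing there. Do not pinch the lip, press on its top or run the window past the clip, and leave the clip and the things on the bench where they are.

Things in the scene. Friction and masses are not known exactly. Their poses are not given: they have to be found in the camera images.
- hood: Fixed wedge-shaped dust hood, 300 deep (x), 320 wide (y), 370 mm high at the back. Origin: centre of its underside; x to the back, z up. The 45 degree window front rises from the sill top (x = -150, z = 60 mm) between aluminium rails 30 mm wide, 146 mm either side of the middle, 12 mm proud. A counterweight tube (330 mm high, pulley on top) stands at its left (+y) cheek.
- window (a joint): Slide of the clear window up the slope, in m; 0 is fully shut, 0.23 fully up, growing upward. It starts a little open. It is counterweighted and stays where it is left; it takes about 2 to 4 N along the slope to push it up, and slow pushing (0.05 m/s or less) leaves no run-on.
- lip_under (a point): Middle of the underside of the lip, a bar on the window's lower edge, square to the slope: 220 wide, 14 thick (rubber cap included), standing out to 46 mm from the window plane; this point is 26 mm out. Axes: z up the slope (the sliding way), x square into the hood (forward and down), y left along the lip. Under the lip is open space; the sill top is 30 to 70 mm down the slope.
- lip_top (a point): Middle of the top face of the lip, which is a black rubber cap strip, 40 x 220 x 4 mm; not to be pressed or gripped. 14 mm up the slope from lip_under, axes as there.
- mark (a point): Marker clip: dark steel block, 42 mm along y, 14 mm along the slope (thick as the lip), with a small screw head and a thin tongue at its lower face pointing to the lip, on the right (-y) rail. Point: on its lower face, 26 mm out from the window plane, 146 mm right of the middle. Axes as lip_under. At the mark lip_under and this point are equally far up the slope: lip and clip flush.
- cup: Clear plastic cup standing near the hood's right side, 76 mm wide at the rim, 100 mm high; origin under its centre. To be left alone.
- jar: Closed jar with a white cap left of the hood, 64 mm wide, 85 mm high; origin under its centre. To be left alone.
- brush: Brush lying on the bench left in front of the hood, under 40 mm high; origin under its middle, handle towards its -x. To be left alone.
- slab: Marble offcut lying right of the hood, 70 x 50 x 22 mm; origin under its centre. To be left alone.

How it is judged:
By the outcome, as a careful person would: the job done as asked, in the order asked, and still so for the second after the job is handed in, with the robot touching nothing.
It also fails if it takes over 35 s, if anything falls off the work surface, if the arm or the gripper's body presses on something with over 40 N, if the wrist force passes 120 N, or if a joint passes its speed limit or range.

## Working session

There is one attempt and no reset: what is moved stays moved. The work goes in short steps, Python scripts to look and compute and a tool call to move; the robot and the scene stay as the last step left them, time stands still between calls to the robot, and variables do not carry over. Pictures are saved under pics/ and viewed, and the job is handed in when it is done.

Besides the shell and the picture viewer there is one more tool, called after ">>>" in YAML: its name, and indented under it one key for each argument. carry_out: Moves the arm, as the interface text tells. Shifts and turns lie within -1 to 1; 1 stands for 0.04 m of shift or 4 degrees of turn. Its arguments: {"type":"object","properties":{"deltas":{"type":"array","items":{"type":"array","items":{"type":"number","minimum":-1,"maximum":1}}},"hand":{"type":"number"},"newtons":{"type":"number"}},"required":["deltas"]}

```bash
mkdir -p pics; cat > look.py <<'E'
import sys,cv2,numpy as np,json
from station import arm,cams
tag=sys.argv[1]
for n in sys.argv[2:]:
    s=arm.get_state()
    f=cams.grab_frame(n)
    cv2.imwrite(f'pics/{tag}_{n}.png',cv2.cvtColor(f['pixels'],cv2.COLOR_RGB2BGR))
    np.savez(f'pics/{tag}_{n}.npz',pos=s['eef_pos'],rot=s['ee_rot'],**{k:v for k,v in f.items()})
    print(n,{k:(np.round(v,4).tolist() if k!='pixels' else 0) for k,v in f.items()})
s=arm.get_state()
print({k:np.round(v,4).tolist() for k,v in s.items()})
E
python3 look.py a scene top wrist
```

```text
scene {'pixels': 0, 'fx': 563.2143, 'fy': 563.2143, 'cx': 316.5563, 'cy': 226.279, 'T': [[0.3234, -0.8992, 0.2946, 0.9353], [0.9463, 0.3086, -0.0967, -0.1063], [-0.0039, 0.31, 0.9507, 1.2533], [0.0, 0.0, 0.0, 1.0]]}
top {'pixels': 0, 'fx': 472.2479, 'fy': 472.2479, 'cx': 317.9209, 'cy': 242.0046, 'T': [[-0.0112, 0.9895, -0.1441, 0.4412], [-0.9995, -0.0156, -0.0291, 0.003], [-0.031, 0.1437, 0.9891, 1.0443], [0.0, 0.0, 0.0, 1.0]]}
wrist {'pixels': 0, 'fx': 430.5081, 'fy': 430.5081, 'cx': 314.6675, 'cy': 236.5068, 'hand_eye': [[-0.0001, 0.2519, -0.9678, -0.1801], [1.0, -0.0007, -0.0003, 0.001], [-0.0007, -0.9678, -0.2519, -0.0683], [0.0, 0.0, 0.0, 1.0]]}
{'t': 0.15, 'q': [1.4761, 0.3592, 0.0113, -0.0002, -1.2241, -0.2881], 'qd': [0.0016, -0.0019, 0.0045, 0.0025, 0.0004, 0.0019], 'joint_efforts': [-0.0015, -58.3276, 29.3292, 7.0014, 0.0089, -0.0001], 'eef_pos': [0.252, 0.6258, 0.2045], 'ee_rot': [1.6673, 1.5696, -1.8571], 'force': [-0.4416, -0.658, -0.0076], 'moment': [-0.0585, 0.0012, -0.008], 'width': 0.088}
```

View pics/a_scene.png

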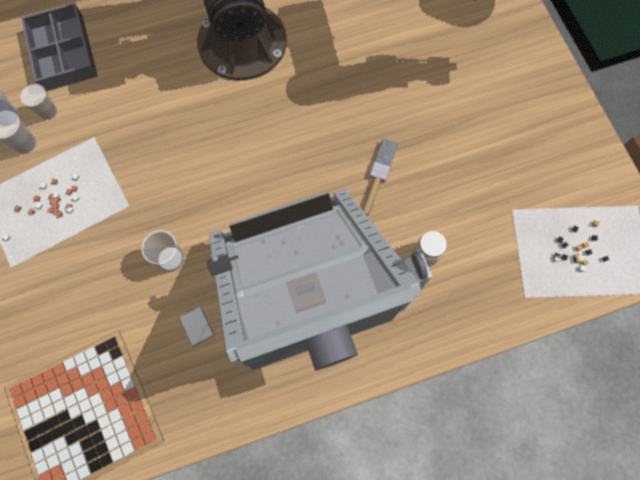

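View pics/a_top.png

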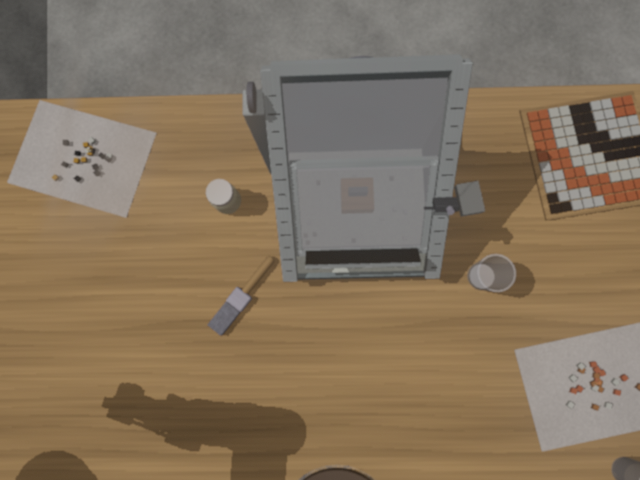

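View pics/a_wrist.png

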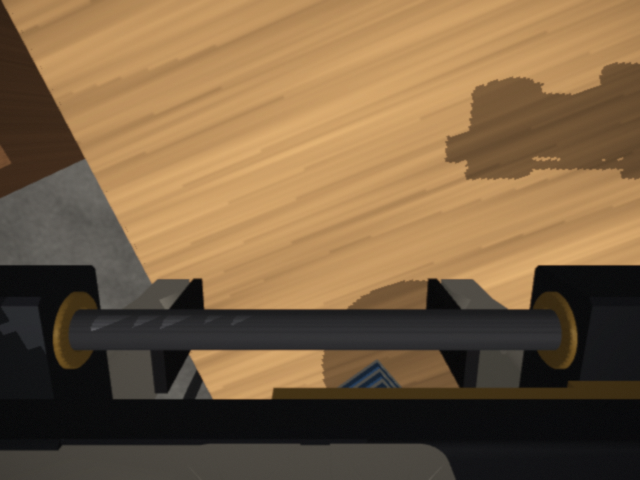

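```bash
python3 - <<'E'
import cv2
a=cv2.imread('pics/a_top.png')[40:300,200:520];cv2.imwrite('pics/a_topz.png',cv2.resize(a,None,fx=2.3,fy=2.3,interpolation=cv2.INTER_CUBIC))
a=cv2.imread('pics/a_scene.png')[175:375,140:460];cv2.imwrite('pics/a_scenez.png',cv2.resize(a,None,fx=2.5,fy=2.5,interpolation=cv2.INTER_CUBIC))
E
```

```text
(no output)
```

View pics/a_topz.png

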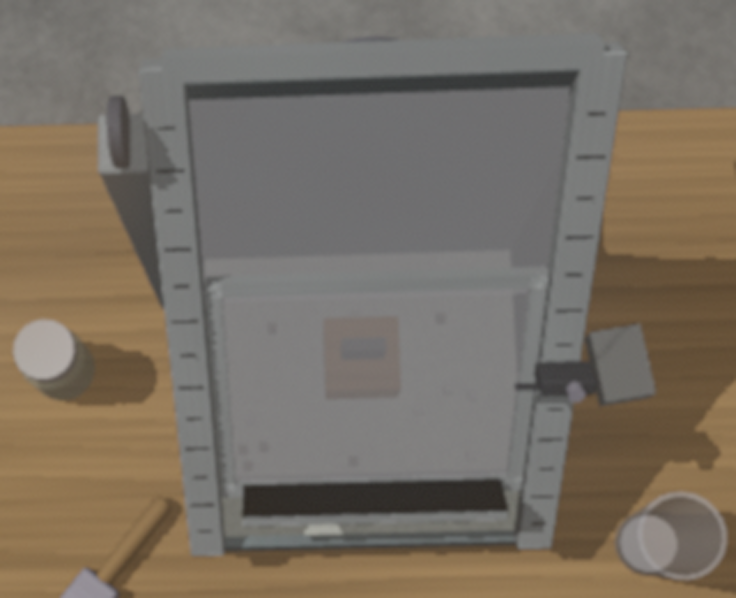

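View pics/a_scenez.png

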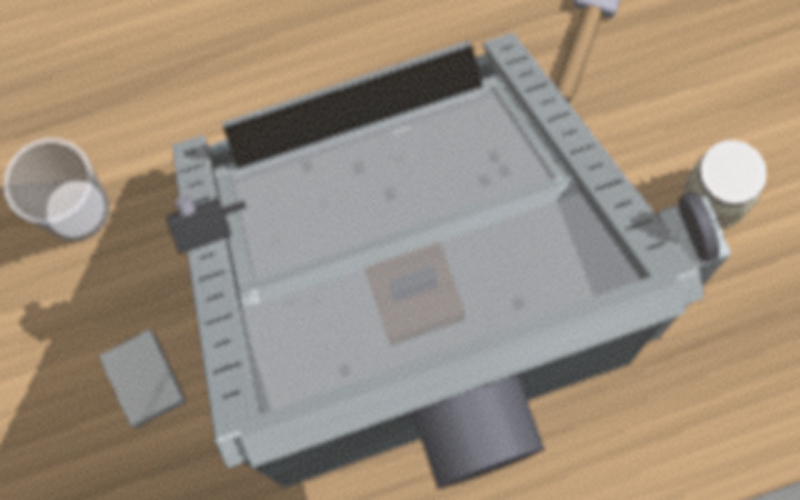

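```bash
cat > fit.py <<'E'
import numpy as np
from scipy.optimize import least_squares
from scipy.spatial.transform import Rotation as R
def cam(f):
    d=np.load(f); 
    if 'T' in d: T=d['T']
    else:
        W=np.eye(4);W[:3,:3]=R.from_euler('xyz',d['rot']).as_matrix();W[:3,3]=d['pos'];T=W@d['hand_eye']
    return dict(T=T,K=[float(d[k]) for k in('fx','fy','cx','cy')])
def proj(c,P):
    p=(np.asarray(P)-c['T'][:3,3])@c['T'][:3,:3]
    fx,fy,cx,cy=c['K']
    return np.stack([cx+fx*p[:,0]/-p[:,2],cy+fy*(-p[:,1])/-p[:,2]],1)
c45=np.sqrt(.5)
def world(h,s,y,o):
    X=np.array([-0.15+c45*(s-o),y,0.06+c45*(s+o)])
    c,sn=np.cos(h[2]),np.sin(h[2])
    return np.array([h[0]+c*X[0]-sn*X[1],h[1]+sn*X[0]+c*X[1],X[2]])
E
cat > fit1.py <<'E'
from fit import *
top,sc=cam('pics/a_top.npz'),cam('pics/a_scene.npz')
zt=lambda p:np.array(p)/2.3+[200,40]
zs=lambda p:np.array(p)/2.5+[140,175]
lt=zt([(243,487),(503,481),(507,512),(243,517)])   # inner L, inner R, outer R, outer L
ls=zs([(235,166),(483,78),(471,44),(225,127)])     # inner R, inner L, outer L, outer R
rt=zt([(192,555),(551,548)]); rt2=zt([(143,70),(624,52)])
def model(p):
    h=p[:3];s=p[3]+.014
    cap=[world(h,s,.11,.006),world(h,s,-.11,.006),world(h,s,-.11,.046),world(h,s,.11,.046)]
    r1=[world(h,p[4],.161,.012),world(h,p[4],-.161,.012)]
    r2=[world(h,p[5],.161,.012),world(h,p[5],-.161,.012)]
    return cap,r1,r2
def res(p):
    cap,r1,r2=model(p)
    return np.concatenate([(proj(top,cap)-lt).ravel(),(proj(sc,[cap[i] for i in(1,0,3,2)])-ls).ravel(),(proj(top,r1)-rt).ravel(),(proj(top,r2)-rt2).ravel()])
r=least_squares(res,[.7,0,0,.06,0,.4])
print(np.round(r.x,4));print(np.round(r.fun.reshape(-1,2),1))
h=r.x[:3]
# mark
for s in (.1,.15,.2):
    for o in (.012,.026,.046):
        P=[world(h,s,-.125,o),world(h,s,-.167,o)]
        print(s,o,((proj(top,P)-[200,40])*2.3).round(0).tolist(),((proj(sc,P)-[140,175])*2.5).round(0).tolist())
E
python3 fit1.py
```

```text
[ 0.6606 -0.0544  0.0099  0.0584  0.0015  0.4299]
[[ 0.2  0.4]
 [-1.4  0.3]
 [ 0.2 -0.4]
 [-0.4  0.2]
 [ 0.4  0.3]
 [-0.7  2.6]
 [-0.1 -0.2]
 [-1.5 -0.3]
 [-0.6  0.3]
 [ 0.1 -0.2]
 [-2.1  0.1]
 [ 1.7  0.4]]
0.1 0.012 [[522.0, 459.0], [572.0, 458.0]] [[220.0, 181.0], [171.0, 198.0]]
0.1 0.026 [[525.0, 470.0], [576.0, 468.0]] [[214.0, 167.0], [165.0, 183.0]]
0.1 0.046 [[529.0, 484.0], [581.0, 483.0]] [[207.0, 146.0], [157.0, 163.0]]
0.15 0.012 [[528.0, 410.0], [580.0, 408.0]] [[226.0, 209.0], [175.0, 227.0]]
0.15 0.026 [[531.0, 420.0], [584.0, 418.0]] [[220.0, 195.0], [169.0, 212.0]]
0.15 0.046 [[536.0, 434.0], [590.0, 433.0]] [[212.0, 173.0], [160.0, 191.0]]
0.2 0.012 [[535.0, 357.0], [589.0, 355.0]] [[232.0, 240.0], [179.0, 258.0]]
0.2 0.026 [[538.0, 366.0], [593.0, 365.0]] [[226.0, 225.0], [173.0, 243.0]]
0.2 0.046 [[543.0, 380.0], [599.0, 378.0]] [[218.0, 203.0], [164.0, 221.0]]
```

```bash
cat > goal.py <<'E'
# usage: goal.py s y o [roll180]  -> remaining deltas in tool units
import sys
from fit import *
from station import arm
h=[.6606,-.0544,.0099]
s,y,o=map(float,sys.argv[1:4]); flip=len(sys.argv)>4 and sys.argv[4]=='f'
tiltx=float(sys.argv[5]) if len(sys.argv)>5 else 45
st=arm.get_state()
C=R.from_euler('xyz',st['ee_rot'])
t=np.radians(tiltx)
x=np.array([np.cos(t),0,-np.sin(t)]);z=np.array([np.sin(t),0,np.cos(t)]);yy=np.cross(z,x)
if flip: yy,z=-yy,-z
G=R.from_euler('z',h[2])*R.from_matrix(np.stack([x,yy,z],1))
P=world(h,s,y,o)
d=C.inv().apply(P-st['eef_pos']);rv=(C.inv()*G).as_rotvec()
print('axes\n',C.as_matrix().round(3)); print('pos',np.round(st['eef_pos'],4),'goal',P.round(4),'t',st['t'])
print('shift units',(d/.04).round(2),'turn units',(np.degrees(rv)/4).round(2),'force',np.round(st['force'],1))
# own pose in slope coords
c,sn=np.cos(h[2]),np.sin(h[2]);q=np.array(st['eef_pos'])-[h[0],h[1],0];X=np.array([c*q[0]+sn*q[1],-sn*q[0]+c*q[1],q[2]])
a,b=X[0]+.15,X[2]-.06;print('s,y,o',round((a+b)*c45,4),round(X[1],4),round((b-a)*c45,4),'q',np.round(st['q'],2))
E
python3 goal.py .03 0 .15; python3 goal.py .03 0 .15 f
```

```text
axes
 [[-0.    -0.374 -0.928]
 [-0.001 -0.928  0.374]
 [-1.     0.001 -0.   ]]
pos [0.252  0.6258 0.2045] goal [ 0.4258 -0.0567  0.1873] t 0.15
shift units [  0.45  14.2  -10.4 ] turn units [ 36.68  -3.04 -15.19] force [-0.4 -0.7 -0. ]
s,y,o -0.0759 0.6842 0.2802 q [ 1.48  0.36  0.01 -0.   -1.22 -0.29]
axes
 [[-0.    -0.374 -0.928]
 [-0.001 -0.928  0.374]
 [-1.     0.001 -0.   ]]
pos [0.252  0.6258 0.2045] goal [ 0.4258 -0.0567  0.1873] t 0.15
shift units [  0.45  14.2  -10.4 ] turn units [-5.33 11.1  -2.22] force [-0.4 -0.7 -0. ]
s,y,o -0.0759 0.6842 0.2802 q [ 1.48  0.36  0.01 -0.   -1.22 -0.29]
```

>>> carry_out:
  deltas:
    - [-0.2,0.7,-0.6,0,0,0]
    - [-0.2,0.75,-0.6,-0.2,0.4,-0.1]
    - [-0.2,0.75,-0.6,-0.2,0.4,-0.1]
    - [-0.1,0.75,-0.6,-0.2,0.4,-0.1]
    - [-0.1,0.75,-0.6,-0.2,0.4,-0.1]
  hand: 1
  newtons: 10

```text
t: 0.65
eef_pos: [0.3111, 0.4412, 0.2358]
ee_rot: [-2.999, 1.453, -0.181]
force: [0.4, -0.7, 0.7]
width: 0.053
```

```bash
python3 goal.py .03 0 .12 f
```

```text
axes
 [[ 0.116 -0.316 -0.942]
 [-0.021 -0.949  0.316]
 [-0.993 -0.017 -0.117]]
pos [0.3111 0.4412 0.2358] goal [ 0.447  -0.0565  0.1661] t 0.65
shift units [ 2.39 10.76 -6.93] turn units [-4.46  9.45 -1.89] force [ 0.4 -0.7  0.7]
s,y,o -0.0133 0.499 0.2619 q [ 1.41  0.09 -0.33  0.13 -1.16 -0.22]
```

>>> carry_out:
  deltas:
    - [-0.1,0.8,-0.5,-0.3,0.5,-0.1]
    - [-0.1,0.8,-0.5,-0.3,0.5,-0.1]
    - [-0.1,0.8,-0.5,-0.3,0.5,-0.1]
    - [0,0.8,-0.5,-0.3,0.5,-0.1]
    - [0,0.8,-0.5,-0.3,0.5,-0.1]

```text
t: 1.15
eef_pos: [0.3613, 0.2523, 0.2631]
ee_rot: [-3.044, 1.268, -0.115]
force: [-0.3, 0.5, 0.2]
width: 0.0135
```

```bash
python3 goal.py .03 0 .12 f
```

```text
axes
 [[ 0.296 -0.206 -0.933]
 [-0.034 -0.978  0.206]
 [-0.955 -0.029 -0.296]]
pos [0.3613 0.2523 0.2631] goal [ 0.447  -0.0565  0.1661] t 1.15
shift units [ 3.21  7.18 -2.86] turn units [-2.91  6.86 -1.27] force [-0.3  0.5  0.2]
s,y,o 0.0403 0.3096 0.247 q [ 1.36 -0.23 -0.67  0.34 -1.12 -0.14]
```

```bash
cat > kin.py <<'E'
import numpy as np
from scipy.optimize import least_squares
from scipy.spatial.transform import Rotation as R
D=[([1.4761,.3592,.0113,-.0002,-1.2241,-.2881],[.252,.6258,.2045],[1.6673,1.5696,-1.8571])]
import json,os
if os.path.exists('data.json'): D=json.load(open('data.json'))
lo=np.array([-3.07,-1.43,-1.02,-3.03,-3.05,-3.03]);hi=np.array([3.07,2.12,1.25,1.67,0,3.03])
def rot(a,t): return R.from_rotvec(np.array(a)*t)
def fk(p,q,tool=True):
    h,l1,l2,e,d,L,tool6,s4,s6=p
    A=rot([0,0,1],q[0]); B=A*rot([0,1,0],q[1]); C=B*rot([0,1,0],-q[2])
    x=np.array([0,0,h])+A.apply([0,d,0])+B.apply([0,0,l1])+C.apply([l2,0,e])
    Dm=C*rot([1,0,0],s4*q[3]); E=Dm*rot([0,1,0],-q[4]); F=E*rot([1,0,0],s6*q[5]+tool6)
    return x+F.apply([L,0,0]),F
if __name__=='__main__':
    best=None
    for s4 in(1,-1):
     for s6 in(1,-1):
      for t0 in(0,1.57,3.14,-1.57):
        def res(v):
            p=[*v,s4,s6];o=[]
            for q,x,r in D:
                X,F=fk(p,q);o+=list(X-x)+list(.3*(F.inv()*R.from_euler('xyz',r)).as_rotvec())
            return o
        r=least_squares(res,[.25,.5,.5,0,-.19,.35,t0])
        if best is None or r.cost<best[0]: best=(r.cost,[*r.x,s4,s6],r.fun)
    print(best[0],np.round(best[1],4),np.round(best[2],4)); np.save('kin.npy',best[1])
E
python3 - <<'E'
import json
from station import arm
import numpy as np
s=arm.get_state()
D=[([1.4761,.3592,.0113,-.0002,-1.2241,-.2881],[.252,.6258,.2045],[1.6673,1.5696,-1.8571]),(list(map(float,s['q'])),list(map(float,s['eef_pos'])),list(map(float,s['ee_rot'])))]
json.dump(D,open('data.json','w'))
E
python3 kin.py
```

```text
1.8277434276681118e-10 [-9.7999  1.9552 -2.9483  8.0124 -0.1918  0.3635  4.7124 -1.     -1.    ] [-0.  0.  0. -0. -0. -0. -0. -0. -0.  0.  0.  0.]
```

>>> carry_out:
  deltas:
    - [0,0.8,-0.6,-0.4,0.1,-0.2]
    - [0,0.8,-0.6,-0.4,0.1,-0.2]
    - [0,0.8,-0.6,-0.4,0.1,-0.2]
    - [0,0.8,-0.6,-0.4,0.1,-0.2]

```text
t: 1.55
eef_pos: [0.4305, 0.1044, 0.2888]
ee_rot: [-2.995, 1.229, 0.067]
force: [0.6, -0.1, 0.3]
width: 0.001
```

```bash
python3 - <<'E'
import json
from station import arm
s=arm.get_state();D=json.load(open('data.json'));D.append([list(map(float,s[k])) for k in('q','eef_pos','ee_rot')]);json.dump(D,open('data.json','w'))
E
python3 kin.py; python3 goal.py .03 0 .12 f 60
```

```text
0.0011166627840159158 [ 0.1471  0.5774  0.4314  0.1154 -0.1839  0.407  -1.5708 -1.     -1.    ] [-0.0078  0.0013  0.0376 -0.     -0.     -0.      0.0047 -0.0022 -0.0214
  0.     -0.      0.      0.0015 -0.0027 -0.0162  0.     -0.     -0.    ]
axes
 [[ 0.334 -0.072 -0.94 ]
 [ 0.022 -0.996  0.084]
 [-0.942 -0.049 -0.332]]
pos [0.4305 0.1044 0.2888] goal [ 0.447  -0.0565  0.1661] t 1.55
shift units [2.94 4.13 0.29] turn units [-1.36  2.62  0.15] force [ 0.6 -0.1  0.3]
s,y,o 0.1063 0.161 0.2174 q [ 0.94 -0.35 -0.68  0.3  -1.03  0.42]
```

```bash
sed -i 's/h,l1,l2,e,d,L,tool6,s4,s6=p/h,l1,l2,e,d,L,tool6,w,s4,s6=p/; s/F=E\*rot(\[1,0,0\],s6\*q\[5\]+tool6)/F=E*rot([1,0,0],s6*q[5]+tool6); x=x+Dm.apply([0,w,0])/; s/-.19,.35,t0\]/-.1,.35,t0,-.1]/; s/o+=list(X-x)/o+=list(X-x)/; s/            return o/            return o+[1e-3*v[3]]/' kin.py; python3 kin.py
```

```text
2.127676855215755e-10 [ 1.9870e-01  6.0160e-01  4.6360e-01  1.0000e-04 -1.0000e-04  3.9950e-01
 -1.5708e+00 -1.9170e-01 -1.0000e+00 -1.0000e+00] [ 0. -0. -0. -0. -0. -0.  0. -0. -0.  0. -0.  0. -0.  0.  0.  0. -0. -0.
  0.]
```

```bash
cat > ik.py <<'E'
from kin import *
from fit import world
p=np.load('kin.npy'); h=[.6606,-.0544,.0099]
def G(t,al=0,flip=True):
    t=np.radians(t);x=np.array([np.cos(t),0,-np.sin(t)]);z=np.array([np.sin(t),0,np.cos(t)])
    M=np.stack([x,np.cross(z,x),z],1)
    if flip: M[:,1:]*=-1
    g=R.from_euler('z',h[2])*R.from_matrix(M)
    return g*rot([0,0,1],np.radians(al))
def ik(P,g,q0s):
    best=(9,)
    for q0 in q0s:
        def res(q):
            X,F=fk(p,q);return np.r_[X-P,.3*(F.inv()*g).as_rotvec()]
        r=least_squares(res,np.clip(q0,lo+.01,hi-.01),bounds=(lo,hi))
        e=np.linalg.norm(r.fun)
        if e<best[0]-1e-6: best=(e,r.x)
    return best
if __name__=='__main__':
    rng=np.random.default_rng(0)
    q0s=[[.94,-.35,-.68,.3,-1.03,.42]]+[lo+(hi-lo)*rng.random(6) for _ in range(8)]
    for al in(0,20,-20):
     for t in(45,52,60,68,75):
      out=[]
      for s,o in((.03,.10),(.046,.015),(.10,.015),(.17,.015)):
        e,q=ik(world(h,s,0,o),G(t,al),q0s); out.append((round(e,3),q.round(2).tolist()))
      print(al,t,*out)
E
python3 ik.py
```

```text
0 45 (np.float64(0.045), [-0.04, -0.2, -0.82, -1.04, -0.14, 2.63]) (np.float64(0.02), [0.05, 0.01, -0.73, -1.12, -0.0, 2.67]) (np.float64(0.035), [0.11, 0.0, -0.71, -0.87, -0.0, 2.38]) (np.float64(0.043), [0.19, -0.03, -0.86, 0.23, -0.0, 1.2])
0 52 (np.float64(0.046), [0.3, -0.28, -1.02, 0.21, -0.24, 1.13]) (np.float64(0.042), [0.21, 0.01, -0.85, -0.4, -0.0, 1.81]) (np.float64(0.035), [0.16, -0.05, -1.02, 0.69, -0.01, 0.76]) (np.float64(0.016), [0.04, -0.04, -0.99, 1.12, -0.0, 0.42])
0 60 (np.float64(0.019), [0.39, -0.26, -1.02, 0.39, -0.37, 0.87]) (np.float64(0.022), [0.24, -0.02, -1.02, 0.56, -0.12, 0.8]) (np.float64(0.004), [0.18, -0.03, -1.02, 0.85, -0.1, 0.57]) (np.float64(0.0), [0.29, -0.0, -0.77, 0.44, -0.32, 0.91])
0 68 (np.float64(0.0), [0.43, -0.21, -0.94, 0.32, -0.51, 0.9]) (np.float64(0.0), [0.32, 0.01, -0.92, 0.41, -0.29, 0.88]) (np.float64(0.0), [0.32, 0.03, -0.75, 0.27, -0.44, 1.04]) (np.float64(0.0), [0.29, 0.06, -0.56, 0.19, -0.59, 1.16])
0 75 (np.float64(0.0), [0.39, -0.13, -0.78, 0.15, -0.68, 1.08]) (np.float64(0.0), [0.32, 0.07, -0.72, 0.16, -0.53, 1.13]) (np.floa
[... 1876 characters left out ...]
0.09, -0.58, -0.66, -0.74, 2.25]) (np.float64(0.0), [-0.15, 0.1, -0.5, -0.75, -0.65, 2.36]) (np.float64(0.0), [-0.11, 0.1, -0.42, -0.67, -0.69, 2.23]) (np.float64(0.0), [-0.08, 0.11, -0.3, -0.59, -0.76, 2.1])
-20 68 (np.float64(0.0), [-0.09, -0.05, -0.52, -0.54, -0.82, 2.06]) (np.float64(0.0), [-0.09, 0.13, -0.45, -0.59, -0.73, 2.13]) (np.float64(0.0), [-0.07, 0.13, -0.36, -0.54, -0.8, 2.04]) (np.float64(0.0), [-0.05, 0.15, -0.23, -0.48, -0.89, 1.95])
-20 75 (np.float64(0.0), [-0.06, 0.0, -0.47, -0.47, -0.92, 1.94]) (np.float64(0.0), [-0.06, 0.17, -0.39, -0.5, -0.84, 1.99]) (np.float64(0.0), [-0.04, 0.18, -0.29, -0.46, -0.91, 1.92]) (np.float64(0.0), [-0.03, 0.21, -0.15, -0.43, -1.02, 1.85])
```

```bash
cat > scan.py <<'E'
from ik import *
rng=np.random.default_rng(0)
q0s=[[.94,-.35,-.68,.3,-1.03,.42],[-.15,-.1,-.6,-.7,-.7,2.3]]
for al in(-8,-12,-15):
 for t in(48,52,56,60):
  print(al,t,G(t,al).as_matrix()[:,0].round(2),end=' ')
  for s,o in((.03,.10),(.046,.022),(.10,.022),(.17,.022),(.17,.10)):
    e,q=ik(world(h,s,0,o),G(t,al),q0s); print((round(float(e),3),q.round(2).tolist()),end=' ')
  print()
E
python3 scan.py
```

```text
-8 48 [ 0.66  0.15 -0.74] (0.016, [0.27, -0.28, -1.02, -0.14, -0.08, 1.52]) (0.001, [0.21, -0.03, -0.85, -0.49, -0.01, 1.92]) (0.005, [0.24, -0.05, -0.86, -0.17, -0.01, 1.57]) (0.0, [0.22, -0.05, -0.88, 0.24, -0.0, 1.17]) (0.0, [0.27, -0.24, -0.85, 0.17, -0.22, 1.21]) 
-8 52 [ 0.61  0.15 -0.78] (0.012, [0.29, -0.28, -1.02, 0.01, -0.16, 1.34]) (0.004, [0.25, -0.03, -0.92, -0.18, -0.01, 1.56]) (0.001, [0.24, -0.05, -0.94, 0.17, -0.0, 1.22]) (0.0, [0.22, -0.04, -0.7, -0.04, -0.23, 1.44]) (0.0, [0.26, -0.22, -0.74, 0.05, -0.37, 1.33]) 
-8 56 [ 0.55  0.14 -0.82] (0.004, [0.32, -0.28, -1.02, 0.12, -0.23, 1.19]) (0.001, [0.26, -0.04, -1.0, 0.15, -0.0, 1.21]) (0.0, [0.24, -0.04, -0.79, -0.05, -0.2, 1.43]) (0.0, [0.21, -0.02, -0.62, -0.08, -0.36, 1.48]) (0.0, [0.24, -0.18, -0.65, -0.01, -0.5, 1.39]) 
-8 60 [ 0.49  0.14 -0.86] (0.0, [0.32, -0.25, -0.94, 0.06, -0.34, 1.25]) (0.0, [0.25, -0.02, -0.84, -0.09, -0.21, 1.45]) (0.0, [0.22, -0.02, -0.71, -0.1, -0.34, 1.48]) (0.0, [0.19, 0.01, -0.55, -0.1, -0.48, 1.5]) (0.0, [0.23, -0.15, -0.58, -0.05, -0.61, 1.43]) 
-12 48 [ 0.65  0.21 -0.73] (0.0, [0
[... 1362 characters left out ...]
-0.12, 0.03, -0.6, -0.85, -0.46, 2.47]) (0.0, [-0.05, 0.01, -0.54, -0.71, -0.47, 2.27]) (0.0, [0.0, 0.02, -0.45, -0.57, -0.51, 2.08]) (0.0, [0.04, -0.15, -0.5, -0.45, -0.59, 1.93]) 
-15 56 [ 0.54  0.26 -0.8 ] (0.0, [0.01, -0.18, -0.7, -0.55, -0.52, 2.07]) (0.0, [-0.05, 0.03, -0.6, -0.7, -0.46, 2.27]) (0.0, [-0.0, 0.02, -0.53, -0.59, -0.5, 2.11]) (0.0, [0.02, 0.03, -0.42, -0.48, -0.57, 1.97]) (0.0, [0.05, -0.12, -0.47, -0.4, -0.67, 1.86]) 
-15 60 [ 0.48  0.26 -0.84] (0.0, [0.03, -0.16, -0.68, -0.47, -0.57, 1.96]) (0.0, [-0.0, 0.04, -0.59, -0.59, -0.5, 2.11]) (0.0, [0.02, 0.04, -0.51, -0.5, -0.56, 2.0]) (0.0, [0.03, 0.05, -0.39, -0.42, -0.64, 1.9]) (0.0, [0.05, -0.1, -0.42, -0.36, -0.74, 1.8])
```

```bash
sed -i "s/^P=world/G=G*R.from_euler('z',float(sys.argv[6]) if len(sys.argv)>6 else -12,degrees=True)\nP=world/" goal.py; python3 goal.py .025 0 .11 f 54 -12
```

```text
axes
 [[ 0.334 -0.072 -0.94 ]
 [ 0.022 -0.996  0.084]
 [-0.942 -0.049 -0.332]]
pos [0.4305 0.1044 0.2888] goal [ 0.4505 -0.0565  0.1555] t 1.55
shift units [3.22 4.13 0.3 ] turn units [-1.79  3.96 -2.9 ] force [ 0.6 -0.1  0.3]
s,y,o 0.1063 0.161 0.2174 q [ 0.94 -0.35 -0.68  0.3  -1.03  0.42]
```

>>> carry_out:
  deltas:
    - [0.1,0.5,0,-0.2,0.4,-0.3]
    - [0.2,0.5,0,-0.2,0.4,-0.3]
    - [0.3,0.5,0,-0.2,0.4,-0.3]
    - [0.3,0.5,0,-0.2,0.4,-0.3]
    - [0.3,0.5,0,-0.2,0.4,-0.3]

```text
t: 2.05
eef_pos: [0.4483, 0.0021, 0.2396]
ee_rot: [-2.889, 1.056, 0.257]
force: [0.8, -0.2, -0.1]
width: 0.0006
```

```bash
python3 goal.py .025 0 .11 f 54 -12
```

```text
axes
 [[ 0.476  0.036 -0.879]
 [ 0.125 -0.992  0.027]
 [-0.871 -0.123 -0.476]]
pos [0.4483 0.0021 0.2396] goal [ 0.4505 -0.0565  0.1555] t 2.05
shift units [1.67 1.71 0.92] turn units [-0.82  1.77 -1.3 ] force [ 0.8 -0.2 -0.1]
s,y,o 0.0834 0.0586 0.1706 q [ 0.6  -0.43 -0.89  0.28 -0.64  0.8 ]
```

>>> carry_out:
  deltas:
    - [0.4,0.4,0.2,-0.2,0.45,-0.35]
    - [0.4,0.4,0.2,-0.2,0.45,-0.35]
    - [0.4,0.4,0.2,-0.2,0.45,-0.35]
    - [0.4,0.4,0.2,-0.2,0.4,-0.3]

```text
t: 2.45
eef_pos: [0.453, -0.0495, 0.1676]
ee_rot: [-2.856, 0.928, 0.354]
force: [0.1, -1.5, 0.3]
width: 0.0002
```

```bash
python3 goal.py .025 0 .11 f 54 -12; python3 look.py b wrist top | tail -1
```

```text
axes
 [[ 0.562  0.121 -0.818]
 [ 0.207 -0.978 -0.002]
 [-0.801 -0.169 -0.575]]
pos [ 0.453  -0.0495  0.1676] goal [ 0.4505 -0.0565  0.1555] t 2.45
shift units [0.17 0.22 0.23] turn units [-0.13  0.21 -0.09] force [ 0.1 -1.5  0.3]
s,y,o 0.0354 0.007 0.1168 q [ 0.28 -0.31 -0.91 -0.14 -0.33  1.48]
{'t': 2.55, 'q': [0.277, -0.3077, -0.9079, -0.1394, -0.3348, 1.4762], 'qd': [0.057, -0.0378, -0.0131, 0.2205, 0.0002, -0.3294], 'joint_efforts': [-1.0427, -1.1252, 27.1376, 2.9048, 2.0764, 3.8777], 'eef_pos': [0.4541, -0.0494, 0.168], 'ee_rot': [-2.8538, 0.9305, 0.3535], 'force': [0.3748, -1.1747, 0.277], 'moment': [-0.7601, 1.7672, -0.0807], 'width': 0.0004}
```

View pics/b_wrist.png

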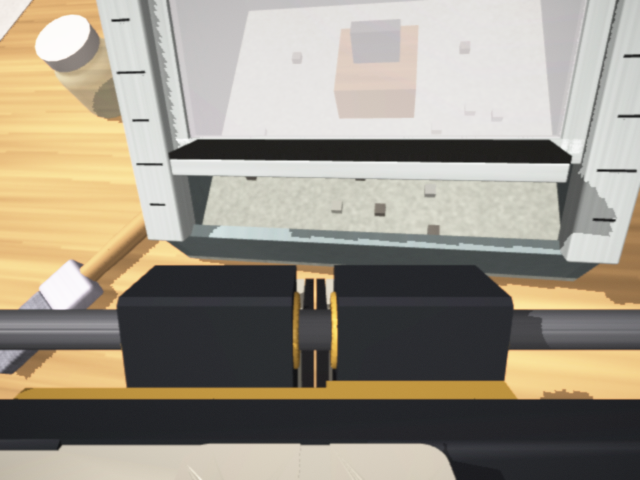

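View pics/b_top.png

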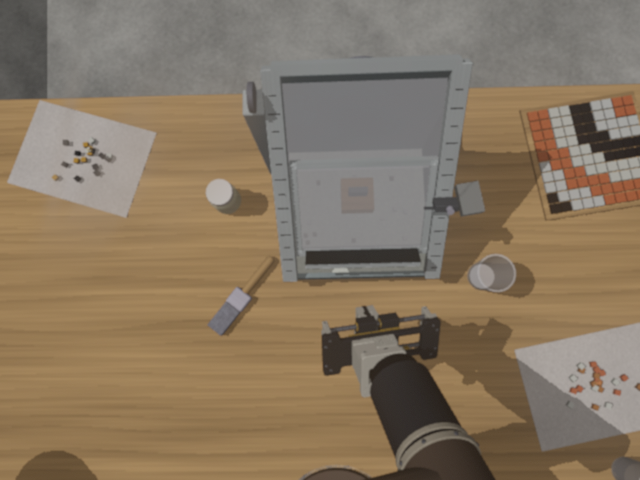

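```bash
cat > chk.py <<'E'
import sys
from fit import *
h=[.6606,-.0544,.0099]
f,s=sys.argv[1],float(sys.argv[2])
c=cam(f)
for ds in(0,.014):
  for o in(.006,.046): print(ds,o,proj(c,[world(h,s+ds,.11,o),world(h,s+ds,-.11,o)]).round(1).tolist())
for sm in(.178,.182): print('mark',sm,[proj(c,[world(h,sm,-.125,o),world(h,sm,-.167,o)]).round(1).tolist() for o in(.012,.026,.046)])
E
python3 chk.py pics/b_wrist.npz .0584
```

```text
0 0.006 [[198.9, 164.2], [539.5, 168.9]]
0 0.046 [[170.5, 181.1], [560.2, 189.8]]
0.014 0.006 [[195.8, 144.2], [543.7, 145.6]]
0.014 0.046 [[166.3, 158.7], [565.6, 163.2]]
mark 0.178 [[[622.8, -78.0], [728.3, -87.3]], [[636.9, -85.8], [750.4, -96.0]], [[660.6, -98.8], [787.8, -110.8]]]
mark 0.182 [[[625.0, -88.5], [731.5, -98.3]], [[639.3, -97.0], [754.0, -107.9]], [[663.6, -111.4], [792.3, -124.2]]]
```

>>> carry_out:
  deltas:
    - [0.15,0.2,0.25,-0.1,0.2,-0.1]
    - [0.1,0.1,0.1,0,0.05,0]

```text
t: 2.75
eef_pos: [0.4506, -0.0596, 0.1515]
ee_rot: [-2.857, 0.91, 0.354]
force: [0.1, -0.3, 0.9]
width: 0.0003
```

```bash
python3 goal.py .032 0 .024 f 54 -12; python3 - <<'E'
import cv2
a=cv2.imread('pics/b_wrist.png')[100:260,150:630];cv2.imwrite('pics/b_wz.png',cv2.resize(a,None,fx=1.66,fy=1.66,interpolation=cv2.INTER_CUBIC))
E
```

```text
axes
 [[ 0.575  0.125 -0.808]
 [ 0.213 -0.977  0.001]
 [-0.79  -0.172 -0.589]]
pos [ 0.4506 -0.0596  0.1515] goal [ 0.5163 -0.0558  0.0996] t 2.75
shift units [ 1.99  0.34 -0.56] turn units [-0.12 -0.04 -0.01] force [ 0.1 -0.3  0.9]
s,y,o 0.0223 -0.0032 0.1071 q [ 0.18 -0.26 -0.86 -0.33 -0.34  1.74]
```

View pics/b_wz.png

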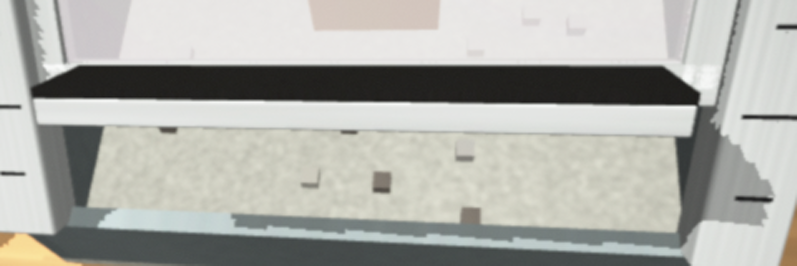

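```bash
cat > fit2.py <<'E'
from fit import *
exec(open('fit1.py').read().split("def model")[0].split('\n',1)[1])
wr=cam('pics/b_wrist.npz')
lw=np.array([(172.3,174),(568,181.3),(169.9,159),(570.5,163.9)])
def res(p,use=True):
    h=p[:3];s=p[3]
    I=[world(h,s+.014,y,.006) for y in(.11,-.11)];O=[world(h,s+.010,y,.046) for y in(.11,-.11)];B=[world(h,s,y,.046) for y in(.11,-.11)]
    r1=[world(h,p[4],y,.012) for y in(.161,-.161)]; r2=[world(h,p[5],y,.012) for y in(.161,-.161)]
    return np.concatenate([(proj(top,I+O[::-1])-lt).ravel(),(proj(sc,I[::-1]+O)-ls).ravel(),(proj(top,r1)-rt).ravel(),(proj(top,r2)-rt2).ravel(),(.5*(proj(wr,B+O)-lw)).ravel()])
r=least_squares(res,[.7,0,0,.06,0,.4])
print(np.round(r.x,4),r.cost);print(np.round(r.fun.reshape(-1,2),1).tolist())
h=r.x[:3]
# mark from top & scene zooms
def rm(v):
    s,oo=v
    a=proj(top,[world(h,s+.014,-.146,.012),world(h,s,-.146,oo)]);b=proj(sc,[world(h,s,-.146,oo)])
    return a,b
for s in(.176,.180,.184):
    for oo in(.04,.046):
        a,b=rm((s,oo));print(s,oo,((a-[200,40])*2.3).round(1).tolist(),((b-[140,175])*2.5).round(1).tolist())
E
python3 fit2.py
python3 - <<'E'
import cv2
a=cv2.imread('pics/a_top.png')[185:230,420:475];cv2.imwrite('pics/mt.png',cv2.resize(a,None,fx=12,fy=12,interpolation=cv2.INTER_CUBIC))
a=cv2.imread('pics/a_scene.png')[240:285,195:250];cv2.imwrite('pics/ms.png',cv2.resize(a,None,fx=12,fy=12,interpolation=cv2.INTER_CUBIC))
E
```

```text
[ 0.6594 -0.0554  0.0121  0.0633  0.003   0.431 ] 18.776105347733594
[[0.7, -0.8], [-0.5, -1.2], [1.0, -0.2], [0.2, 0.6], [-0.1, 1.0], [-0.9, 3.1], [-0.9, -0.5], [-2.2, -0.4], [-0.0, 0.5], [0.9, -0.4], [-1.7, 0.4], [2.4, 0.2], [-0.9, 0.7], [-1.4, 0.5], [-1.2, 0.1], [-0.7, -0.4]]
0.176 0.04 [[561.6, 368.0], [567.0, 402.5]] [[189.6, 203.1]]
0.176 0.046 [[561.6, 368.0], [568.7, 406.8]] [[187.0, 196.6]]
0.18 0.04 [[562.3, 363.6], [567.6, 398.2]] [[190.0, 205.5]]
0.18 0.046 [[562.3, 363.6], [569.3, 402.5]] [[187.4, 199.0]]
0.184 0.04 [[562.9, 359.3], [568.3, 393.8]] [[190.4, 207.9]]
0.184 0.046 [[562.9, 359.3], [570.0, 398.1]] [[187.8, 201.4]]
```

View pics/mt.png

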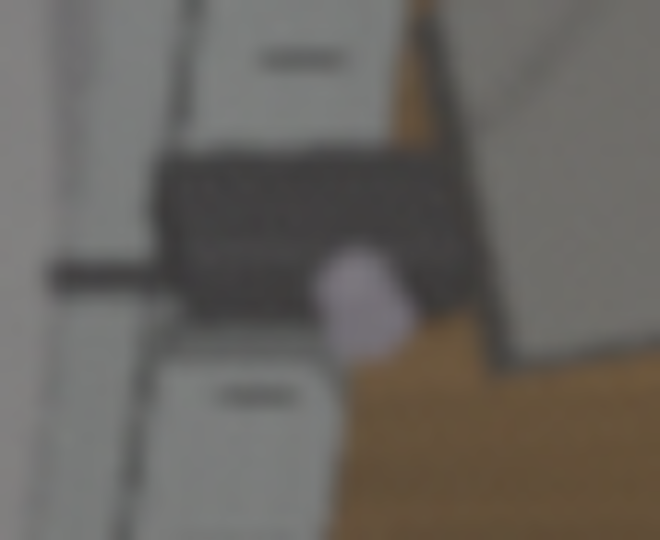

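View pics/ms.png

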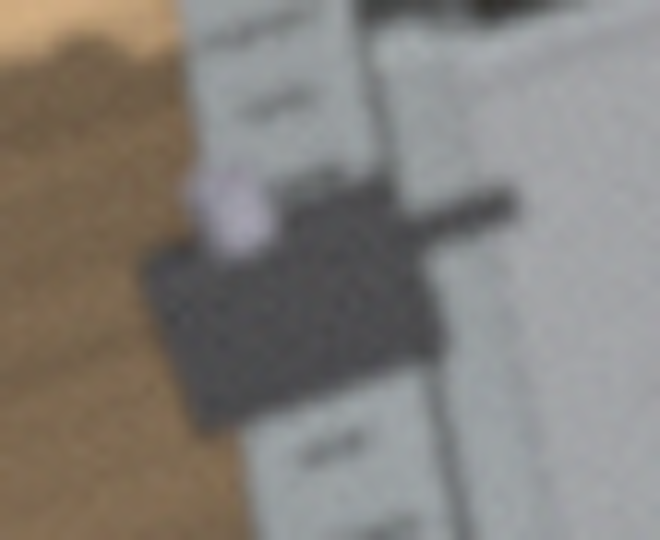

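```bash
sed -i 's/h=\[.6606,-.0544,.0099\]/h=[.6594,-.0554,.0121]/' goal.py chk.py ik.py; python3 goal.py .034 0 .022 f 54 -12
```

```text
axes
 [[ 0.575  0.125 -0.808]
 [ 0.213 -0.977  0.001]
 [-0.79  -0.172 -0.589]]
pos [ 0.4506 -0.0596  0.1515] goal [ 0.5179 -0.0571  0.0996] t 2.75
shift units [ 2.01  0.37 -0.6 ] turn units [-0.14 -0.05 -0.03] force [ 0.1 -0.3  0.9]
s,y,o 0.0231 -0.0017 0.1063 q [ 0.18 -0.26 -0.86 -0.33 -0.34  1.74]
```

>>> carry_out:
  deltas:
    - [0.4,0.08,-0.1,0,0,0]
    - [0.4,0.08,-0.1,0,0,0]
    - [0.4,0.08,-0.1,0,0,0]
    - [0.4,0.08,-0.1,0,0,0]

```text
t: 3.15
eef_pos: [0.504, -0.0592, 0.1112]
ee_rot: [-2.855, 0.908, 0.352]
force: [0.5, -0.4, -0.1]
width: 0.0008
```

```bash
python3 goal.py .036 0 .022 f 54 -12;python3 look.py c wrist top |tail -1
```

```text
axes
 [[ 0.578  0.122 -0.807]
 [ 0.212 -0.977  0.005]
 [-0.788 -0.174 -0.59 ]]
pos [ 0.504  -0.0592  0.1112] goal [ 0.5193 -0.0571  0.101 ] t 3.15
shift units [ 0.43  0.04 -0.16] turn units [-0.19 -0.08 -0.04] force [ 0.5 -0.4 -0.1]
s,y,o 0.0323 -0.0019 0.04 q [ 0.04 -0.05 -0.71 -0.62 -0.33  2.13]
{'t': 3.25, 'q': [0.0443, -0.0466, -0.7124, -0.6214, -0.3251, 2.1252], 'qd': [0.0139, -0.054, -0.043, 0.0539, -0.0027, -0.0722], 'joint_efforts': [-0.3165, -18.3482, 24.5004, 3.1612, 1.4041, 1.1944], 'eef_pos': [0.5043, -0.0594, 0.1102], 'ee_rot': [-2.8539, 0.9101, 0.3521], 'force': [-0.5206, -0.0168, 0.6064], 'moment': [-0.8312, 1.93, -0.0584], 'width': 0.0006}
```

View pics/c_wrist.png

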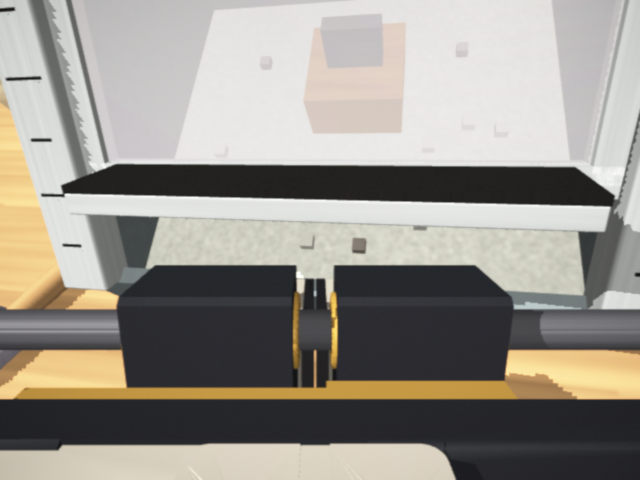

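View pics/c_top.png

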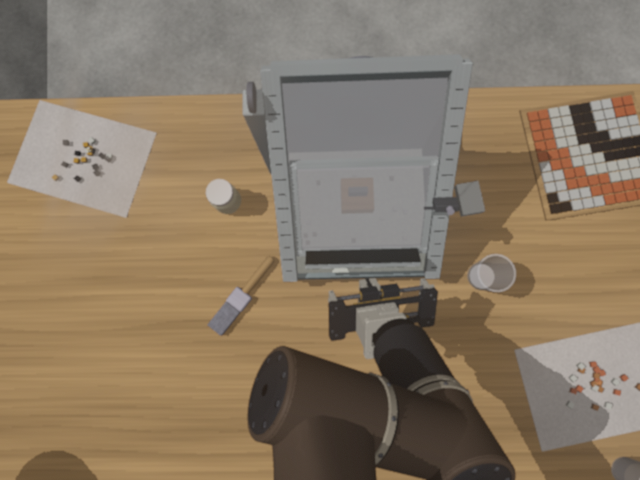

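>>> carry_out:
  deltas:
    - [0.2,0.0,-0.1,-0.05,0,0]
    - [0.2,0.0,-0.1,-0.05,0,0]
    - [0.05,0,-0.1,0,0,0]

```text
t: 3.55
eef_pos: [0.5246, -0.0552, 0.1039]
ee_rot: [-2.861, 0.911, 0.353]
force: [0.1, 0.7, 0.7]
width: 0.0006
```

```bash
python3 goal.py .05 0 .022 f 54 -12
```

```text
axes
 [[ 0.575  0.127 -0.808]
 [ 0.212 -0.977 -0.002]
 [-0.79  -0.17  -0.589]]
pos [ 0.5246 -0.0552  0.1039] goal [ 0.5292 -0.057   0.1109] t 3.55
shift units [-0.08  0.03 -0.2 ] turn units [-0.1  -0.05 -0.04] force [0.1 0.7 0.7]
s,y,o 0.0418 0.0019 0.0203 q [ 0.05 -0.   -0.68 -0.64 -0.31  2.15]
```

>>> carry_out:
  deltas:
    - [-0.015,0,-0.1,0,0,0]
    - [-0.015,0,-0.1,0,0,0]
    - [-0.015,0,-0.1,0,0,0]
    - [-0.015,0,-0.1,0,0,0]

```text
t: 3.95
eef_pos: [0.5343, -0.0549, 0.1147]
ee_rot: [-2.856, 0.915, 0.357]
force: [-0.1, 0.0, -3.1]
width: 0.0004
```

```bash
python3 goal.py .1 0 .022 f 54 -12
```

```text
axes
 [[ 0.571  0.127 -0.811]
 [ 0.213 -0.977 -0.002]
 [-0.792 -0.172 -0.585]]
pos [ 0.5343 -0.0549  0.1147] goal [ 0.5646 -0.0565  0.1463] t 3.95
shift units [-0.2   0.   -1.07] turn units [-0.11  0.02 -0.02] force [-0.1  0.  -3.1]
s,y,o 0.0563 0.0021 0.0211 q [ 0.07 -0.01 -0.67 -0.59 -0.32  2.08]
```

>>> carry_out:
  deltas:
    - [-0.015,0,-0.1,0,0,0]
    - [-0.015,0,-0.1,0,0,0]
    - [-0.015,0,-0.1,0,0,0]
    - [-0.015,0,-0.1,0,0,0]

```text
t: 4.35
eef_pos: [0.5453, -0.0548, 0.1262]
ee_rot: [-2.853, 0.917, 0.36]
force: [-2.4, 1.0, -2.7]
width: 0.0007
```

```bash
python3 goal.py .1 0 .022 f 54 -12; python3 look.py d wrist top |tail -1
```

```text
axes
 [[ 0.569  0.127 -0.812]
 [ 0.214 -0.977 -0.002]
 [-0.794 -0.173 -0.583]]
pos [ 0.5453 -0.0548  0.1262] goal [ 0.5646 -0.0565  0.1463] t 4.35
shift units [-0.13  0.02 -0.68] turn units [-0.12  0.06 -0.01] force [-2.4  1.  -2.7]
s,y,o 0.0722 0.002 0.0214 q [ 0.08 -0.01 -0.65 -0.54 -0.34  2.02]
{'t': 4.45, 'q': [0.0773, -0.0091, -0.6524, -0.5391, -0.3364, 2.0238], 'qd': [-0.0034, 0.0013, -0.0037, -0.013, 0.0126, 0.0161], 'joint_efforts': [-0.3357, -24.2521, 25.786, 5.0867, 2.0268, -0.2067], 'eef_pos': [0.5461, -0.0549, 0.1268], 'ee_rot': [-2.8549, 0.9155, 0.3591], 'force': [-1.7227, 0.8726, -0.1953], 'moment': [-0.589, 2.2863, 0.2749], 'width': 0.0002}
```

View pics/d_wrist.png

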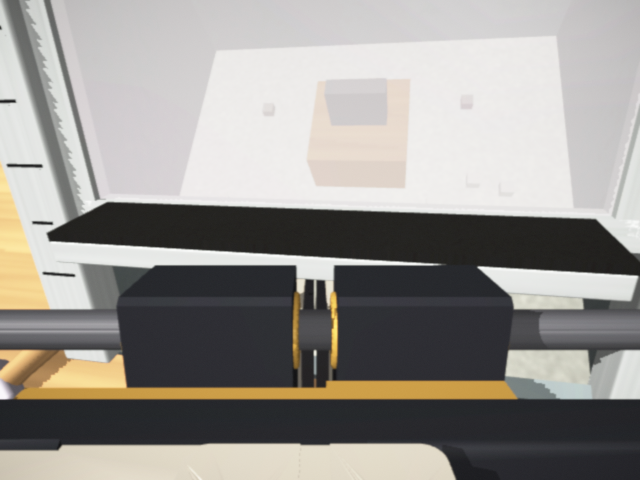

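View pics/d_top.png

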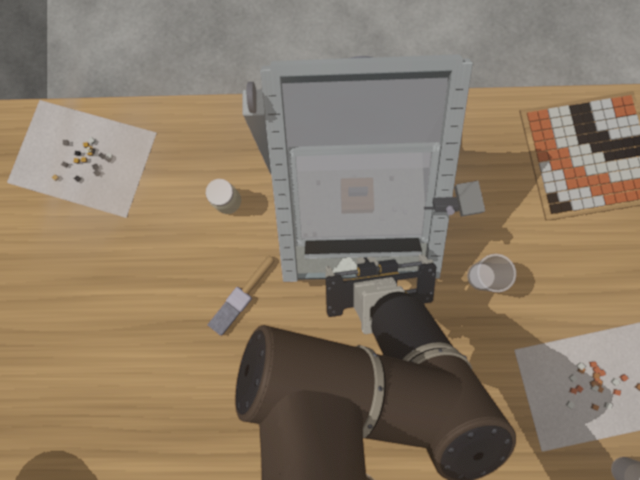

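>>> carry_out:
  deltas:
    - [-0.015,0,-0.11,0,0,0]
    - [-0.015,0,-0.11,0,0,0]
    - [-0.015,0,-0.11,0,0,0]
    - [-0.015,0,-0.11,0,0,0]
    - [-0.015,0,-0.11,0,0,0]

```text
t: 4.95
eef_pos: [0.562, -0.055, 0.1424]
ee_rot: [-2.852, 0.917, 0.362]
force: [-3.7, 1.6, -0.1]
width: 0.0003
```

>>> carry_out:
  deltas:
    - [-0.015,0,-0.11,0,0,0]
    - [-0.015,0,-0.11,0,0,0]
    - [-0.015,0,-0.11,0,0,0]
    - [-0.015,0,-0.11,0,0,0]
    - [-0.015,0,-0.11,0,0,0]

```text
t: 5.45
eef_pos: [0.5796, -0.0556, 0.1591]
ee_rot: [-2.852, 0.917, 0.362]
force: [-4.4, 2.0, -0.5]
width: 0.0006
```

```bash
python3 goal.py .167 0 .022 f 54 -12; python3 look.py e wrist top |tail -1
```

```text
axes
 [[ 0.569  0.127 -0.813]
 [ 0.215 -0.977 -0.002]
 [-0.794 -0.174 -0.583]]
pos [ 0.5796 -0.0556  0.1591] goal [ 0.6119 -0.056   0.1936] t 5.45
shift units [-0.23 -0.04 -1.16] turn units [-0.13  0.07  0.01] force [-4.4  2.  -0.5]
s,y,o 0.1197 0.0007 0.0204 q [ 0.09 -0.01 -0.59 -0.45 -0.39  1.91]
{'t': 5.55, 'q': [0.0909, -0.0057, -0.5875, -0.4456, -0.3861, 1.915], 'qd': [-0.0017, -0.0013, -0.006, -0.0102, 0.0154, 0.0121], 'joint_efforts': [-0.171, -25.9956, 27.3008, 5.4488, 2.0094, -0.1381], 'eef_pos': [0.5805, -0.0558, 0.1598], 'ee_rot': [-2.8535, 0.9157, 0.3605], 'force': [-1.8531, 1.6647, 0.0223], 'moment': [-0.6132, 2.2034, 0.154], 'width': 0.0004}
```

View pics/e_wrist.png

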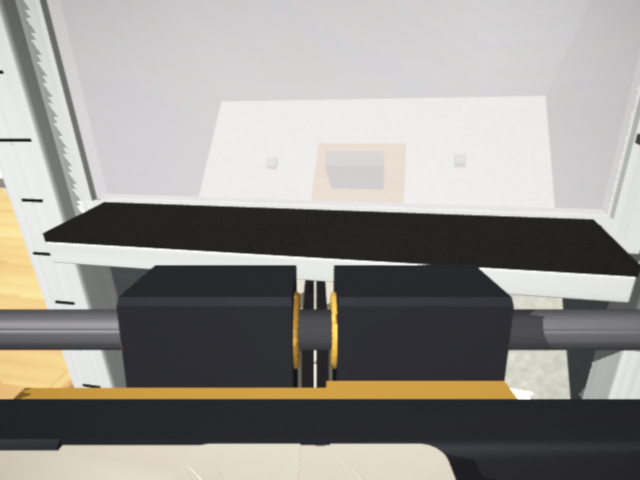

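View pics/e_top.png

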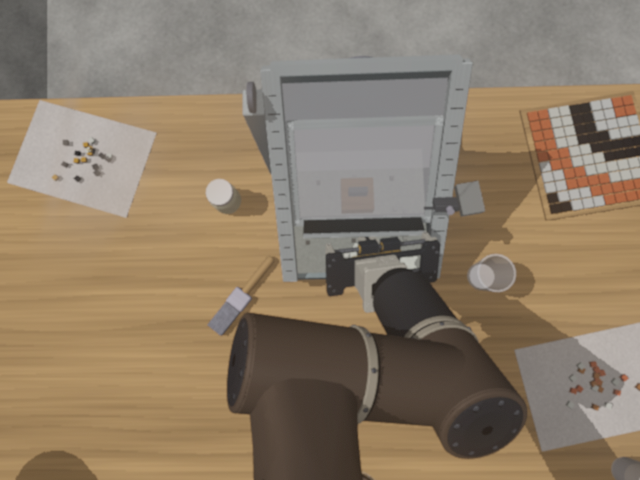

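```bash
cat > lip.py <<'E'
import sys
from fit import *
from scipy.optimize import brentq
h=[.6594,-.0554,.0121]
for tag in sys.argv[1:]:
    d=np.load(f'pics/{tag}_top.npz');im=d['pixels'].astype(float).mean(2);c=cam(f'pics/{tag}_top.npz')
    for y in (.08,.05,.0,-.05,-.08):
        r0,r1=None,None
        # predicted col along s
        ss=np.linspace(.03,.28,1500);P=proj(c,[world(h,s,y,.026) for s in ss])
        import cv2
        v=cv2.remap(im.astype(np.float32),P[:,0].astype(np.float32)[None],P[:,1].astype(np.float32)[None],cv2.INTER_LINEAR)[0]
        dark=v<75
        if not dark.any(): continue
        idx=np.where(dark)[0]; 
        # longest run
        runs=np.split(idx,np.where(np.diff(idx)>1)[0]+1);r=max(runs,key=len)
        rowO,rowI=P[r[0],1],P[r[-1],1]
        sI=brentq(lambda s:proj(c,[world(h,s+.014,y,.006)])[0,1]-rowI,0,.3)
        sO=brentq(lambda s:proj(c,[world(h,s+.010,y,.046)])[0,1]-rowO,0,.3)
        print(tag,y,'rows',rowI.round(1),rowO.round(1),'s from inner',round(sI,4),'outer',round(sO,4),v[r].min().round())
c=cam('pics/a_top.npz')
for o in(.012,.014):print('clip s',brentq(lambda s:proj(c,[world(h,s+.014,-.146,o)])[0,1]-197.7,0,.3))
E
python3 lip.py a c d e
```

```text
a 0.08 rows 250.4 263.5 s from inner 0.0636 outer 0.0669 43.0
a 0.05 rows 250.0 263.5 s from inner 0.0636 outer 0.0661 43.0
a 0.0 rows 249.4 262.5 s from inner 0.0635 outer 0.0667 43.0
a -0.05 rows 248.7 262.1 s from inner 0.0633 outer 0.066 44.0
a -0.08 rows 248.4 261.5 s from inner 0.0632 outer 0.0664 44.0
c 0.08 rows 250.7 263.3 s from inner 0.0629 outer 0.0676 49.0
c 0.05 rows 250.4 263.2 s from inner 0.0626 outer 0.0667 48.0
c 0.0 rows 249.7 262.3 s from inner 0.0628 outer 0.0673 49.0
c -0.05 rows 249.0 261.9 s from inner 0.0626 outer 0.0666 48.0
c -0.08 rows 248.7 261.3 s from inner 0.0625 outer 0.0669 47.0
d 0.08 rows 240.6 252.8 s from inner 0.0879 outer 0.093 51.0
d 0.05 rows 240.0 252.4 s from inner 0.0883 outer 0.0928 51.0
d 0.0 rows 239.5 251.9 s from inner 0.0878 outer 0.0925 50.0
d -0.05 rows 259.9 272.7 s from inner 0.0352 outer 0.0397 50.0
d -0.08 rows 238.2 250.8 s from inner 0.088 outer 0.0922 48.0
e 0.08 rows 220.0 232.1 s from inner 0.1361 outer 0.1407 52.0
e 0.05 rows 250.3 275.0 s from inner 0.0629 outer 0.0372 54.0
e 0.0 rows 240.9 258.0 s from inner 0.0842 outer 0.0777 53.0
e -0.05 rows 237.6 250.5 s from inner 0.0904 outer 0.094 52.0
e -0.08 rows 217.8 230.1 s from inner 0.1355 outer 0.1396 51.0
clip s 0.18081867621802028
clip s 0.18203822435107625
```

>>> carry_out:
  deltas:
    - [-0.01,0,-0.11,0,0,0]
    - [-0.01,0,-0.11,0,0,0]
    - [-0.01,0,-0.11,0,0,0]
    - [-0.01,0,-0.11,0,0,0]
    - [-0.01,0,-0.11,0,0,0]

```text
t: 6.05
eef_pos: [0.5973, -0.0565, 0.1744]
ee_rot: [-2.852, 0.918, 0.361]
force: [-4.3, 1.7, 0.8]
width: 0.0005
```

>>> carry_out:
  deltas:
    - [-0.01,0,-0.11,0,0,0]
    - [-0.01,0,-0.11,0,0,0]
    - [-0.01,0,-0.05,0,0,0]

```text
t: 6.35
eef_pos: [0.6066, -0.0567, 0.1826]
ee_rot: [-2.853, 0.917, 0.361]
force: [-3.7, 1.0, -1.8]
width: -0.0
```

```bash
python3 goal.py .167 0 .022 f 54 -12; python3 look.py f wrist top scene |tail -1; python3 lip.py f
python3 - <<'E'
import cv2
a=cv2.imread('pics/f_top.png')[170:270,270:480];cv2.imwrite('pics/f_tz.png',cv2.resize(a,None,fx=3.8,fy=3.8,interpolation=cv2.INTER_CUBIC))
a=cv2.imread('pics/f_scene.png')[190:320,190:400];cv2.imwrite('pics/f_sz.png',cv2.resize(a,None,fx=3.8,fy=3.8,interpolation=cv2.INTER_CUBIC))
E
```

```text
axes
 [[ 0.569  0.127 -0.812]
 [ 0.215 -0.977 -0.002]
 [-0.794 -0.173 -0.583]]
pos [ 0.6066 -0.0567  0.1826] goal [ 0.6119 -0.056   0.1936] t 6.35
shift units [-0.14 -0.05 -0.27] turn units [-0.12  0.06 -0.  ] force [-3.7  1.  -1.8]
s,y,o 0.1554 -0.0007 0.018 q [ 0.09  0.01 -0.53 -0.4  -0.43  1.86]
{'t': 6.5, 'q': [0.092, 0.0064, -0.5294, -0.399, -0.4279, 1.8637], 'qd': [0.0006, -0.0016, -0.0039, -0.0001, 0.005, 0.0007], 'joint_efforts': [-0.3635, -28.1073, 28.1934, 5.6273, 2.1062, -0.0494], 'eef_pos': [0.6068, -0.0569, 0.1828], 'ee_rot': [-2.8538, 0.9162, 0.3599], 'force': [-1.125, 0.606, -0.2532], 'moment': [-0.5986, 2.2201, 0.1883], 'width': 0.0005}
f 0.08 rows 204.2 216.0 s from inner 0.1712 outer 0.1757 54.0
f 0.05 rows 232.4 275.0 s from inner 0.1064 outer 0.0372 53.0
f 0.0 rows 223.0 239.8 s from inner 0.1264 outer 0.1205 55.0
f -0.05 rows 252.2 273.7 s from inner 0.0548 outer 0.0371 42.0
f -0.08 rows 248.7 273.3 s from inner 0.0625 outer 0.0371 41.0
clip s 0.18081867621802028
clip s 0.18203822435107625
```

View pics/f_wrist.png

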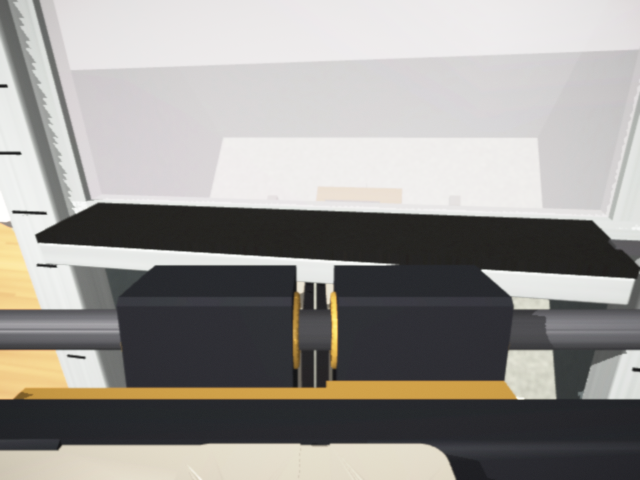

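View pics/f_tz.png

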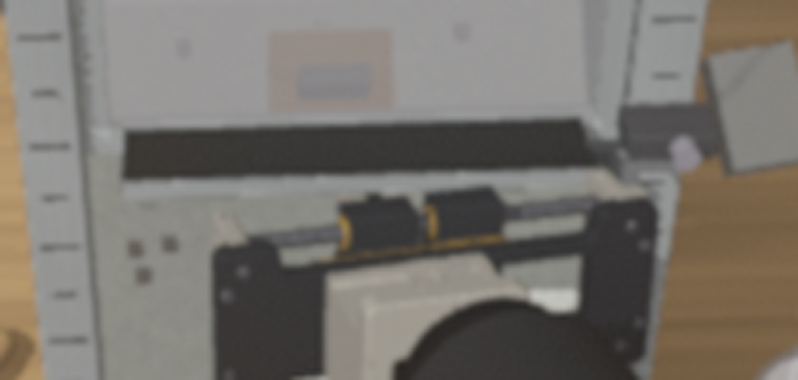

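View pics/f_sz.png

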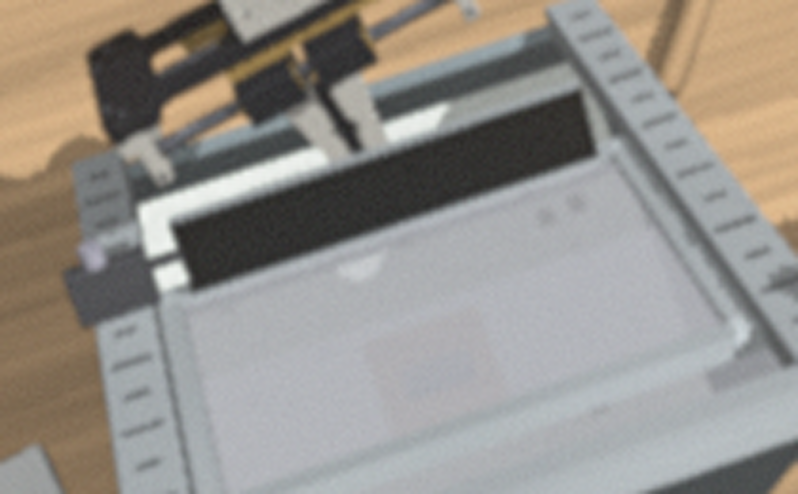

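>>> carry_out:
  deltas:
    - [-0.03,0,-0.08,0,0,0]
    - [-0.03,0,-0.06,0,0,0]
    - [0,0,0,0,0,0]

```text
t: 6.8
eef_pos: [0.6098, -0.0574, 0.1874]
ee_rot: [-2.853, 0.917, 0.36]
force: [-1.7, 0.7, -1.9]
width: 0.0007
```

```bash
python3 goal.py .167 0 .022 f 54 -12; python3 look.py g wrist top scene |tail -1; python3 lip.py g|grep 0.08
python3 - <<'E'
import cv2
a=cv2.imread('pics/g_top.png')[180:230,380:480];cv2.imwrite('pics/g_tz.png',cv2.resize(a,None,fx=8,fy=8,interpolation=cv2.INTER_CUBIC))
a=cv2.imread('pics/g_scene.png')[230:290,195:295];cv2.imwrite('pics/g_sz.png',cv2.resize(a,None,fx=8,fy=8,interpolation=cv2.INTER_CUBIC))
a=cv2.imread('pics/g_wrist.png')[190:310,520:640];cv2.imwrite('pics/g_wz.png',cv2.resize(a,None,fx=5,fy=5,interpolation=cv2.INTER_CUBIC))
E
```

```text
axes
 [[ 0.569  0.126 -0.813]
 [ 0.214 -0.977 -0.002]
 [-0.794 -0.173 -0.583]]
pos [ 0.6098 -0.0574  0.1874] goal [ 0.6119 -0.056   0.1936] t 6.8
shift units [-0.08 -0.06 -0.13] turn units [-0.13  0.06 -0.01] force [-1.7  0.7 -1.9]
s,y,o 0.1611 -0.0014 0.0191 q [ 0.09  0.01 -0.52 -0.39 -0.44  1.85]
{'t': 6.95, 'q': [0.0915, 0.0058, -0.5201, -0.3905, -0.4381, 1.8543], 'qd': [0.0016, -0.0001, -0.0024, 0.0009, 0.0004, 0.0005], 'joint_efforts': [-0.3834, -28.7695, 29.0074, 5.7804, 2.4283, -0.024], 'eef_pos': [0.6098, -0.0574, 0.1874], 'ee_rot': [-2.853, 0.9171, 0.3602], 'force': [-1.2151, 1.2134, -0.7738], 'moment': [-0.6737, 2.4828, 0.2348], 'width': 0.0002}
g 0.08 rows 201.9 213.2 s from inner 0.1762 outer 0.1817 55.0
g -0.08 rows 246.0 273.3 s from inner 0.0692 outer 0.0371 40.0
```

View pics/g_wz.png

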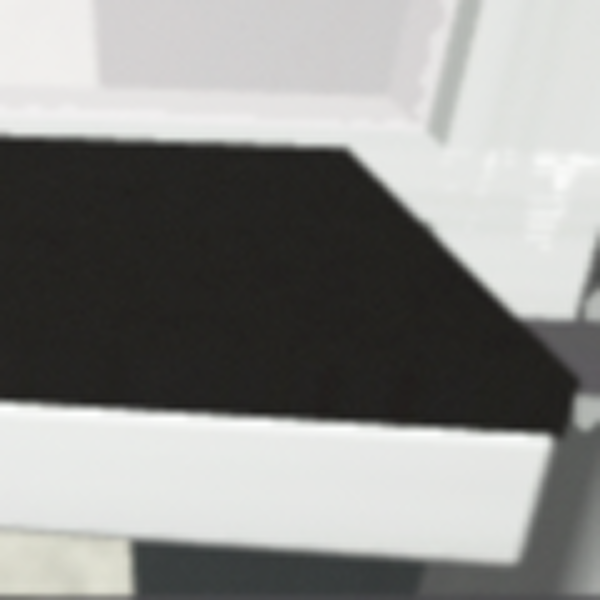

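View pics/g_tz.png

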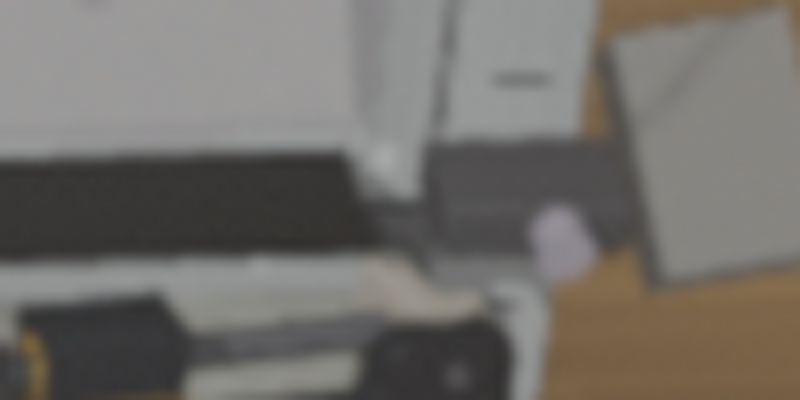

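View pics/g_sz.png

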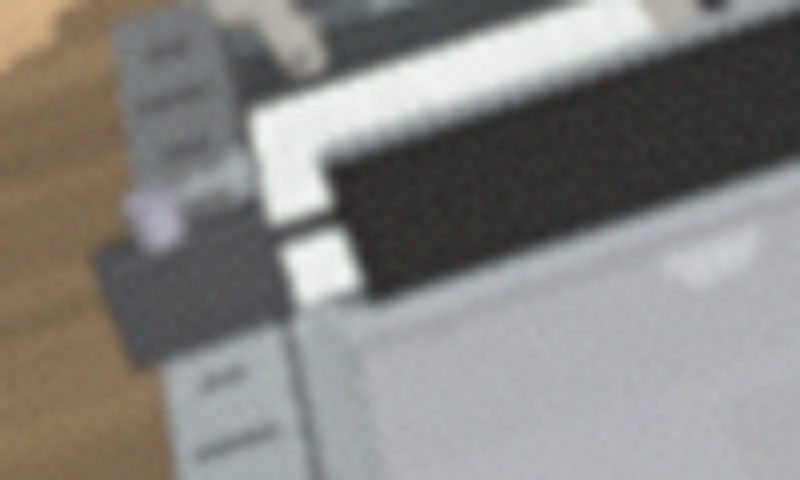

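```bash
cat > s2.py <<'E'
from ik import *
q0=[[.09,.006,-.52,-.39,-.44,1.85]]
for al in(-12,-5,0):
 for t in(46,50,54):
  for y in(-.06,-.09):
   for o in(.08,.10):
    P=world(h,.10,y,o);g=G(t,al);e,q=ik(P,g,q0)
    from fit import proj
    d=np.load('pics/g_wrist.npz');W=np.eye(4);W[:3,:3]=g.as_matrix();W[:3,3]=P
    c=dict(T=W@d['hand_eye'],K=[float(d[k]) for k in('fx','fy','cx','cy')])
    print(al,t,y,o,round(float(e),3),q.round(2).tolist(),proj(c,[world(h,.181,-.125,.026),world(h,.181,-.11,.046)]).round().tolist())
E
python3 s2.py
```

```text
-12 46 -0.06 0.08 0.0 [-0.25, -0.1, -0.55, -0.81, -0.55, 2.5] [[467.0, 95.0], [437.0, 93.0]]
-12 46 -0.06 0.1 0.0 [-0.25, -0.14, -0.57, -0.76, -0.57, 2.45] [[462.0, 97.0], [435.0, 95.0]]
-12 46 -0.09 0.08 0.0 [-0.37, -0.06, -0.51, -0.85, -0.63, 2.61] [[404.0, 96.0], [370.0, 94.0]]
-12 46 -0.09 0.1 0.0 [-0.37, -0.1, -0.52, -0.81, -0.66, 2.57] [[404.0, 97.0], [373.0, 96.0]]
-12 50 -0.06 0.08 0.0 [-0.18, -0.1, -0.56, -0.66, -0.55, 2.31] [[469.0, 86.0], [439.0, 87.0]]
-12 50 -0.06 0.1 0.0 [-0.17, -0.14, -0.57, -0.63, -0.58, 2.26] [[465.0, 86.0], [436.0, 87.0]]
-12 50 -0.09 0.08 0.0 [-0.29, -0.06, -0.5, -0.71, -0.63, 2.43] [[404.0, 87.0], [369.0, 88.0]]
-12 50 -0.09 0.1 0.0 [-0.29, -0.1, -0.51, -0.69, -0.66, 2.4] [[405.0, 87.0], [373.0, 88.0]]
-12 54 -0.06 0.08 0.0 [-0.13, -0.09, -0.55, -0.55, -0.58, 2.16] [[472.0, 78.0], [440.0, 82.0]]
-12 54 -0.06 0.1 0.0 [-0.12, -0.13, -0.56, -0.52, -0.61, 2.12] [[467.0, 75.0], [437.0, 79.0]]
-12 54 -0.09 0.08 0.0 [-0.23, -0.05, -0.49, -0.6, -0.65, 2.28] [[404.0, 79.0], [368.0, 83.0]]
-12 54 -0.09 0.1 0.0 [-0.24, -0.09, -0.5, -0.58, -0.68, 2.25] [[405.
[... 1522 characters left out ...]
 -0.2, -1.02, 0.43, -0.08, 1.05] [[443.0, 89.0], [422.0, 89.0]]
0 50 -0.06 0.1 0.013 [0.15, -0.25, -1.02, 0.42, -0.14, 1.04] [[432.0, 88.0], [413.0, 89.0]]
0 50 -0.09 0.08 0.006 [0.06, -0.18, -1.02, 0.42, -0.04, 1.11] [[383.0, 89.0], [356.0, 89.0]]
0 50 -0.09 0.1 0.003 [0.09, -0.24, -1.02, 0.4, -0.1, 1.11] [[377.0, 88.0], [353.0, 89.0]]
0 54 -0.06 0.08 0.003 [0.15, -0.19, -1.02, 0.53, -0.14, 0.93] [[447.0, 81.0], [426.0, 84.0]]
0 54 -0.06 0.1 0.0 [0.18, -0.25, -1.02, 0.51, -0.2, 0.94] [[436.0, 78.0], [416.0, 81.0]]
0 54 -0.09 0.08 0.0 [0.11, -0.17, -0.95, 0.34, -0.17, 1.16] [[385.0, 81.0], [358.0, 84.0]]
0 54 -0.09 0.1 0.0 [0.13, -0.22, -0.93, 0.28, -0.25, 1.2] [[379.0, 78.0], [354.0, 81.0]]
```

>>> carry_out:
  deltas:
    - [0.02,0,0.12,0,0,0]
    - [0,0,0.15,0,0,0]
    - [-0.4,-0.08,0.1,0,0,0]
    - [-0.6,-0.1,0.1,0,0,0]
    - [-0.6,-0.1,0.1,0,0,0]

```text
t: 7.45
eef_pos: [0.5541, -0.0609, 0.2254]
ee_rot: [-2.855, 0.917, 0.357]
force: [0.5, 0.2, 0.1]
width: 0.0005
```

```bash
python3 goal.py .10 -.08 .09 f 51 -12
```

```text
axes
 [[ 0.57   0.125 -0.812]
 [ 0.212 -0.977 -0.001]
 [-0.794 -0.172 -0.584]]
pos [ 0.5541 -0.0609  0.2254] goal [ 0.5174 -0.1371  0.1944] t 7.45
shift units [-0.31  1.88  1.2 ] turn units [-0.29  0.78 -0.04] force [0.5 0.2 0.1]
s,y,o 0.1485 -0.0042 0.0854 q [ 0.12 -0.14 -0.59 -0.3  -0.5   1.74]
```

>>> carry_out:
  deltas:
    - [-0.1,0.4,0.3,0,0.2,0]
    - [-0.1,0.4,0.3,0,0.2,0]
    - [-0.1,0.4,0.3,0,0.2,0]
    - [0,0.4,0.3,0,0.2,0]
    - [0,0,0,0,0,0]

```text
t: 7.95
eef_pos: [0.5164, -0.1271, 0.2012]
ee_rot: [-2.887, 0.846, 0.325]
force: [-0.7, -0.5, -0.6]
width: 0.0005
```

```bash
python3 goal.py .10 -.08 .09 f 51 -12; python3 look.py h wrist |tail -1
```

```text
axes
 [[ 0.628  0.13  -0.767]
 [ 0.211 -0.977  0.007]
 [-0.749 -0.167 -0.641]]
pos [ 0.5164 -0.1271  0.2012] goal [ 0.5174 -0.1371  0.1944] t 7.95
shift units [0.09 0.28 0.09] turn units [-0.18 -0.27 -0.06] force [-0.7 -0.5 -0.6]
s,y,o 0.1042 -0.07 0.0955 q [-0.2  -0.12 -0.55 -0.64 -0.59  2.28]
{'t': 8.0, 'q': [-0.2006, -0.1214, -0.545, -0.639, -0.5901, 2.279], 'qd': [0.0482, -0.0091, 0.0059, 0.044, 0.0091, -0.0648], 'joint_efforts': [-0.9125, -17.5736, 28.0525, 3.5852, 1.0347, 0.8549], 'eef_pos': [0.517, -0.1269, 0.202], 'ee_rot': [-2.888, 0.8461, 0.3238], 'force': [0.3992, 0.5741, -0.2901], 'moment': [-0.7596, 2.0136, -0.0245], 'width': 0.0007}
```

View pics/h_wrist.png

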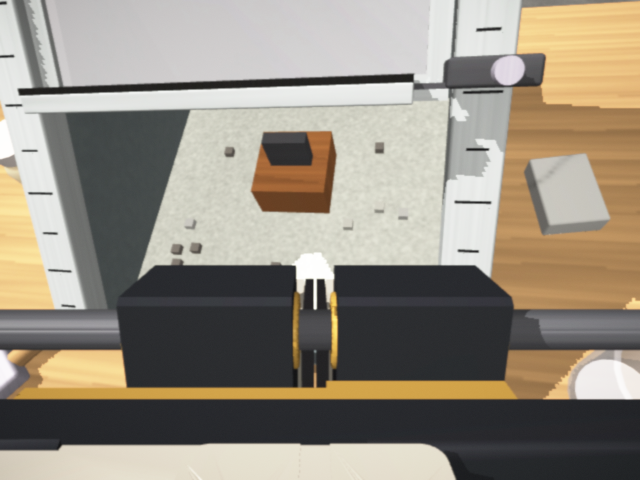

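Excellent edge-on view: the lip is at rows ~75–103 at its right end (x≈412), the clip at rows ~55–88 (x 446–545), so the lip is still short of the clip.

```bash
python3 - <<'E'
import cv2
a=cv2.imread('pics/h_wrist.png')[40:120,380:560];cv2.imwrite('pics/h_z.png',cv2.resize(a,None,fx=4.4,fy=4.4,interpolation=cv2.INTER_CUBIC))
from fit import *
h=[.6594,-.0554,.0121];c=cam('pics/h_wrist.npz')
for s in(.172,.178,.182,.186):
    print(s,[(o,proj(c,[world(h,s,y,o) for y in(-.11,-.125,-.167)]).round(1).tolist()) for o in(.012,.036,.046)])
E
```

```text
0.172 [(0.012, [[410.1, 110.5], [438.2, 109.9], [521.1, 108.0]]), (0.036, [[410.2, 113.4], [441.3, 112.8], [533.2, 110.9]]), (0.046, [[410.2, 114.9], [442.7, 114.2], [539.1, 112.3]])]
0.178 [(0.012, [[410.5, 99.1], [438.9, 98.3], [522.5, 96.0]]), (0.036, [[410.7, 100.9], [442.1, 100.1], [534.9, 97.6]]), (0.046, [[410.7, 101.8], [443.6, 100.9], [540.9, 98.4]])]
0.182 [(0.012, [[410.8, 91.4], [439.4, 90.5], [523.5, 87.9]]), (0.036, [[411.0, 92.4], [442.6, 91.4], [536.1, 88.6]]), (0.046, [[411.1, 92.9], [444.1, 91.9], [542.2, 88.9]])]
0.186 [(0.012, [[411.1, 83.6], [439.8, 82.6], [524.5, 79.7]]), (0.036, [[411.3, 83.8], [443.1, 82.7], [537.3, 79.5]]), (0.046, [[411.4, 83.9], [444.7, 82.8], [543.5, 79.4]])]
```

View pics/h_z.png

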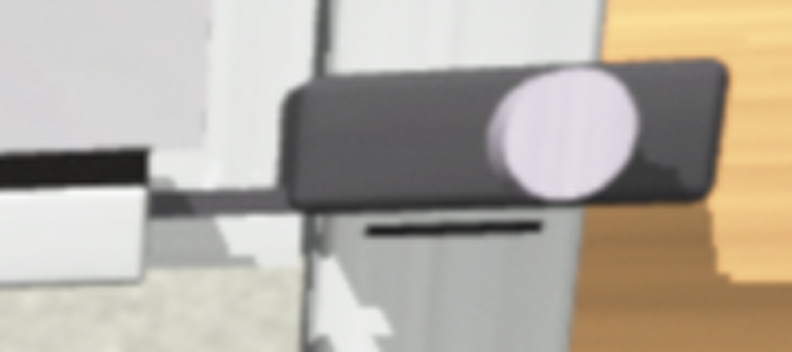

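```bash
cat > back.py <<'E'
import sys
from fit import *
from station import arm
h=[.6594,-.0554,.0121]
s,y,o=map(float,sys.argv[1:4]);st=arm.get_state()
C=R.from_euler('xyz',st['ee_rot']);G=R.from_euler('xyz',[-2.853,.917,.360])
P=world(h,s,y,o)
print('units',(C.inv().apply(P-st['eef_pos'])/.04).round(3),'turn',(np.degrees((C.inv()*G).as_rotvec())/4).round(2),'f',np.round(st['force'],1),st['t'])
c,sn=np.cos(h[2]),np.sin(h[2]);q=np.array(st['eef_pos'])-[h[0],h[1],0];X=np.array([c*q[0]+sn*q[1],-sn*q[0]+c*q[1],q[2]])
a,b=X[0]+.15,X[2]-.06;print('s,y,o',round((a+b)*c45,4),round(X[1],4),round((b-a)*c45,4))
E
python3 back.py .142 0 .085
```

```text
units [ 0.538 -1.687 -0.91 ] turn [ 0.1  -1.07 -0.05] f [ 0.4  0.6 -0.3] 8.0
s,y,o 0.1052 -0.0698 0.0957
```

>>> carry_out:
  deltas:
    - [0.1,-0.42,-0.23,0,-0.25,0]
    - [0.1,-0.42,-0.23,0,-0.25,0]
    - [0.1,-0.42,-0.23,0,-0.25,0]
    - [0.1,-0.42,-0.22,0,-0.25,0]
    - [0,0,0,0,0,0]

```text
t: 8.5
eef_pos: [0.5514, -0.055, 0.2295]
ee_rot: [-2.869, 0.908, 0.345]
force: [-0.3, 0.6, -1.0]
width: 0.0004
```

```bash
python3 back.py .146 -.001 .0191
```

```text
units [ 1.721  0.421 -0.18 ] turn [ 0.06 -0.16 -0.09] f [-0.3  0.6 -1. ] 8.5
s,y,o 0.1496 0.0017 0.0902
```

>>> carry_out:
  deltas:
    - [0.4,0.1,0.02,0,-0.05,-0.03]
    - [0.45,0.1,-0.05,0,-0.05,-0.03]
    - [0.45,0.1,-0.07,0,-0.05,-0.03]
    - [0.4,0.1,-0.07,0,0,0]
    - [0,0,0,0,0,0]

```text
t: 9.0
eef_pos: [0.6019, -0.05, 0.18]
ee_rot: [-2.86, 0.908, 0.366]
force: [-0.7, 0.7, 0.5]
width: 0.0004
```

```bash
python3 back.py .158 -.0014 .0191
```

```text
units [-0.061  0.179 -0.192] turn [ 0.17 -0.11  0.09] f [-0.7  0.7  0.5] 9.0
s,y,o 0.1503 0.0061 0.0194
```

>>> carry_out:
  deltas:
    - [-0.03,0.08,-0.08,0.08,-0.1,0.05]
    - [-0.02,0.08,-0.08,0.08,0,0.03]
    - [0,0,0,0,0,0]

```text
t: 9.3
eef_pos: [0.607, -0.0565, 0.186]
ee_rot: [-2.854, 0.916, 0.36]
force: [0.1, 0.6, 0.0]
width: 0.0007
```

```bash
python3 back.py .168 -.0014 .0191
```

```text
units [-0.02   0.018 -0.247] turn [ 0.01 -0.02  0.  ] f [0.1 0.6 0. ] 9.3
s,y,o 0.1582 -0.0005 0.0201
```

>>> carry_out:
  deltas:
    - [-0.01,0,-0.08,0,0,0]
    - [-0.01,0,-0.07,0,0,0]
    - [0,0,-0.04,0,0,0]
    - [0,0,0,0,0,0]

```text
t: 9.7
eef_pos: [0.6106, -0.0566, 0.1911]
ee_rot: [-2.851, 0.918, 0.362]
force: [-0.6, -0.7, -0.1]
width: 0.0002
```

```bash
python3 back.py .168 -.0014 .0191
```

```text
units [ 0.031  0.025 -0.1  ] turn [-0.    0.01  0.01] f [-0.6 -0.7 -0.1] 9.7
s,y,o 0.1643 -0.0006 0.0211
```

>>> carry_out:
  deltas:
    - [0.01,0,-0.06,0,0,0]
    - [0.01,0,-0.05,0,0,0]
    - [0,0,0,0,0,0]

```text
t: 10.0
eef_pos: [0.6137, -0.0565, 0.1925]
ee_rot: [-2.85, 0.919, 0.363]
force: [-2.2, 0.6, -1.0]
width: 0.0006
```

```bash
python3 back.py .168 -.0014 .0191
```

```text
units [ 0.014  0.026 -0.017] turn [-0.01  0.04  0.02] f [-2.2  0.6 -1. ] 10.0
s,y,o 0.1675 -0.0005 0.02
```

Now withdraw and look edge-on again.

>>> carry_out:
  deltas:
    - [0.02,0,0.12,0,0,0]
    - [0,0,0.15,0,0,0]
    - [-0.4,-0.08,0.1,0,0,0]
    - [-0.6,-0.1,0.1,0,0,0]
    - [-0.6,-0.1,0.1,0,0,0]

```text
t: 10.5
eef_pos: [0.5589, -0.0593, 0.2306]
ee_rot: [-2.852, 0.918, 0.36]
force: [0.1, 0.1, 0.7]
width: 0.0007
```

>>> carry_out:
  deltas:
    - [-0.1,0.4,0.3,0,0.2,0]
    - [-0.1,0.4,0.3,0,0.2,0]
    - [-0.1,0.4,0.3,0,0.2,0]
    - [0,0.4,0.25,0,0.2,0]
    - [0,0,0,0,0,0]

```text
t: 11.0
eef_pos: [0.5235, -0.1251, 0.2076]
ee_rot: [-2.884, 0.848, 0.329]
force: [-0.2, -0.5, -0.8]
width: 0.0004
```

```bash
python3 look.py i wrist top|tail -1;python3 lip.py i
python3 - <<'E'
import cv2
a=cv2.imread('pics/i_wrist.png')[30:130,380:560];cv2.imwrite('pics/i_z.png',cv2.resize(a,None,fx=4.4,fy=4.4,interpolation=cv2.INTER_CUBIC))
E
```

```text
{'t': 11.1, 'q': [-0.183, -0.1205, -0.5333, -0.6181, -0.5933, 2.2451], 'qd': [0.0321, -0.0024, 0.0026, 0.0123, 0.0001, -0.014], 'joint_efforts': [-0.862, -18.5078, 28.4767, 4.0823, 1.2543, 0.3734], 'eef_pos': [0.5242, -0.1243, 0.2087], 'ee_rot': [-2.8844, 0.848, 0.3289], 'force': [0.2809, 0.1469, 0.2073], 'moment': [-0.7628, 2.0146, -0.0211], 'width': 0.0005}
i 0.08 rows 198.7 210.4 s from inner 0.1829 outer 0.1875 51.0
i 0.05 rows 198.1 210.0 s from inner 0.1832 outer 0.1872 51.0
i 0.0 rows 197.4 209.3 s from inner 0.1829 outer 0.187 53.0
i -0.05 rows 196.7 208.6 s from inner 0.1826 outer 0.1866 52.0
i -0.08 rows 196.1 208.2 s from inner 0.1828 outer 0.1864 52.0
clip s 0.18081867621802028
clip s 0.18203822435107625
```

View pics/i_z.png

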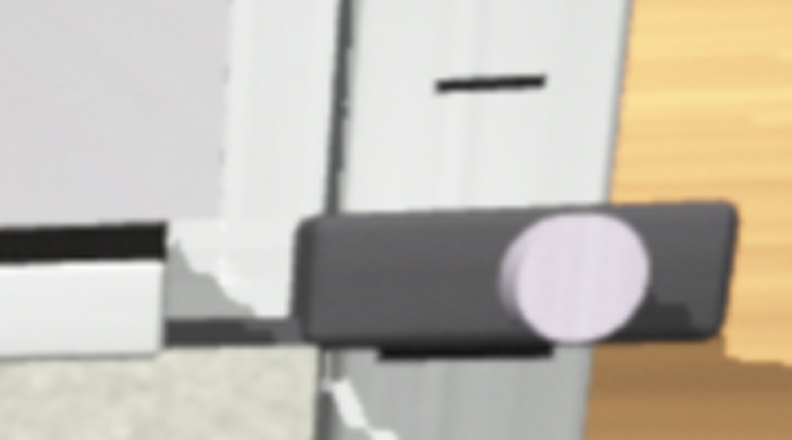

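View pics/i_wrist.png

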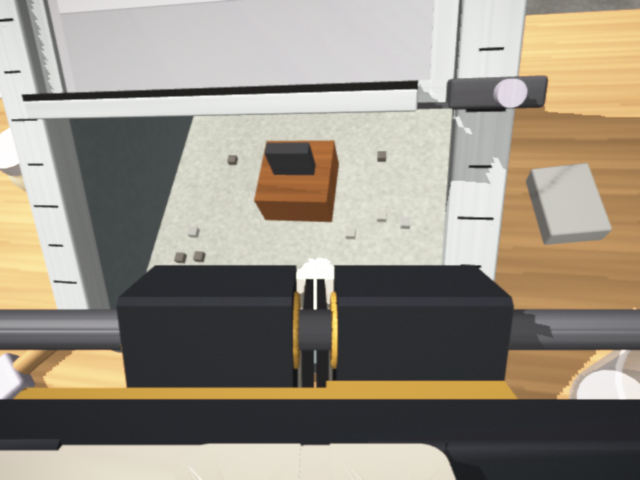

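>>> carry_out:
  deltas:
    - [-0.4,0,0,0,0,0]
    - [-0.5,0,0,0,0,0]
    - [0,0,0,0,0,0]
    - [0,0,0,0,0,0]

```text
t: 11.5
eef_pos: [0.5014, -0.1305, 0.2394]
ee_rot: [-2.887, 0.847, 0.33]
force: [0.5, 1.1, -0.4]
width: 0.0005
```

```bash
python3 look.py j wrist top|tail -1;python3 lip.py j|head -3
python3 - <<'E'
from fit import *
h=[.6594,-.0554,.0121];c=cam('pics/i_wrist.npz')
print([(o,proj(c,[world(h,s,y,o) for s in (.181,.195) for y in(-.11,-.146)]).round(1).tolist()) for o in(.026,.036,.046)])
E
```

```text
{'t': 11.6, 'q': [-0.2027, -0.1896, -0.5256, -0.5737, -0.6677, 2.2021], 'qd': [-0.0048, 0.0167, -0.0037, -0.0078, 0.0004, 0.007], 'joint_efforts': [-0.0374, -15.1538, 30.1021, 4.8236, 1.3946, -0.0777], 'eef_pos': [0.5016, -0.1305, 0.2389], 'ee_rot': [-2.887, 0.8479, 0.3301], 'force': [-0.2332, -0.5596, -0.0757], 'moment': [-0.7579, 2.0444, 0.0128], 'width': 0.0008}
j 0.08 rows 198.6 210.5 s from inner 0.1832 outer 0.1872 48.0
j 0.05 rows 198.0 210.2 s from inner 0.1834 outer 0.1869 49.0
j 0.0 rows 197.3 209.4 s from inner 0.1831 outer 0.1868 50.0
[(0.026, [[414.1, 112.9], [487.5, 111.3], [415.3, 84.3], [490.3, 81.7]]), (0.036, [[414.3, 114.2], [490.9, 112.7], [415.5, 84.5], [493.9, 81.8]]), (0.046, [[414.4, 115.8], [494.6, 114.2], [415.7, 84.7], [497.9, 81.9]])]
```

View pics/j_top.png

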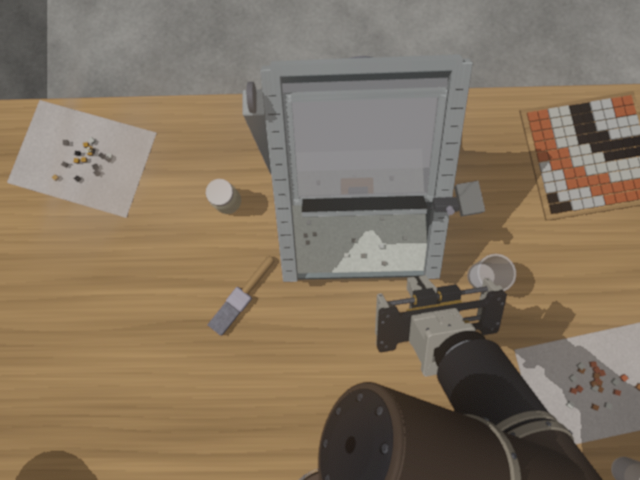

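```bash
python3 -c "
from station import arm
print(arm.job_done())"
```

```text
the job is handed in; nothing more can be done
None
```

I pushed the window up from beneath its lip with the closed fingertips and left it standing level with the marker clip, to within about half a millimetre. The job is handed in; it finished at about 11.6 s and reports no verdict.

- **How it was pushed:** I moved at about 0.03–0.05 m/s, and the measured force stayed under 5 N. I did it in two pushes. After the first I took the hand away, read about 7 mm still to go in a near edge-on wrist picture, and then pushed that last bit.
- **Lip level:** In the last edge-on wrist picture, the lip and clip lower faces differ by about 1 px, and so do their upper faces. That is within about 0.5 mm.
- **Still standing:** A top picture taken 0.5 s later, after backing the hand off further, showed the window still in place within reading accuracy. The wrist force was back to noise, with nothing touching the robot.
- **Bench and clip:** The clip, cup, jar, brush and slab look unmoved in the last top picture.
- **A check that disagreed:** Measured from the top camera, the lip reads about 183–187 mm up the slope and the clip about 181–182 mm, so the lip would be 1–5 mm past the clip. That estimate depends on how far out the clip stands and on a calibration good to about 2 mm, so I trusted the edge-on wrist view instead.

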